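Pack the condiment pots in the round tin and thread its handle rod

TASK

Stand all the small brown pots upright on the floor of the round steel tin, side by side in one layer; set them down, do not drop them in. When they are all in, thread the tin's handle rod through the hole of one ear and on through the hole of the other until the dark wooden grip sits fully home against the ear, and let go. Leave the white cup, the saucer, the spoon and the two yellow-lidded tubs where they are.

Things in the scene. Friction and masses are not known exactly. Their poses are not given: they have to be found in the camera images.
- pot0: small brown lidded condiment pot, one rigid round piece, upright, about 90 g; body 44 mm across at heights 10 to 31 mm, foot 38 mm across, shoulder at 38 mm, then an upright round knob 16 mm across from 38 to 58 mm height to grip it by. Origin at the centre of its underside, z up. Absent (None) in some starts
- pot1: small brown lidded condiment pot, one rigid round piece, upright, about 90 g; body 44 mm across at heights 10 to 31 mm, foot 38 mm across, shoulder at 38 mm, then an upright round knob 16 mm across from 38 to 58 mm height to grip it by. Origin at the centre of its underside, z up. Absent (None) in some starts
- pot2: small brown lidded condiment pot, one rigid round piece, upright, about 90 g; body 44 mm across at heights 10 to 31 mm, foot 38 mm across, shoulder at 38 mm, then an upright round knob 16 mm across from 38 to 58 mm height to grip it by. Origin at the centre of its underside, z up. Absent (None) in some starts
- pot3: small brown lidded condiment pot, one rigid round piece, upright, about 90 g; body 44 mm across at heights 10 to 31 mm, foot 38 mm across, shoulder at 38 mm, then an upright round knob 16 mm across from 38 to 58 mm height to grip it by. Origin at the centre of its underside, z up. Absent (None) in some starts
- pot4: small brown lidded condiment pot, one rigid round piece, upright, about 90 g; body 44 mm across at heights 10 to 31 mm, foot 38 mm across, shoulder at 38 mm, then an upright round knob 16 mm across from 38 to 58 mm height to grip it by. Origin at the centre of its underside, z up. Absent (None) in some starts
- pot5: small brown lidded condiment pot, one rigid round piece, upright, about 90 g; body 44 mm across at heights 10 to 31 mm, foot 38 mm across, shoulder at 38 mm, then an upright round knob 16 mm across from 38 to 58 mm height to grip it by. Origin at the centre of its underside, z up. Absent (None) in some starts
- pot6: small brown lidded condiment pot, one rigid round piece, upright, about 90 g; body 44 mm across at heights 10 to 31 mm, foot 38 mm across, shoulder at 38 mm, then an upright round knob 16 mm across from 38 to 58 mm height to grip it by. Origin at the centre of its underside, z up. Absent (None) in some starts
- tin: round open steel tin, fixed; inside 142 mm across, wall 3 mm thick, 30 mm high, floor 4 mm. Seven or six pots fit only close-packed: one in the middle, the others round it, centres 46 mm apart. Two dark ears stand outside at its +y and -y, 34 mm wide (x), 10 mm thick, 93 mm high, each with a 14 mm round hole along y, 76 mm above the shelf. Origin: centre of its underside, z up
- tin_axis (a point): the point midway between the two holes, on their common axis, 76 mm above the shelf over the tin's centre; the hole axis runs along the tin's y, and the ears lie 78 (inner face) to 88 mm (outer face) from this point on either side
- tin_floor (a point): centre of the tin's inner floor, 4 mm above the shelf
- rod: loose handle rod lying on the shelf: dark wooden rectangular grip 60 long, 20 wide, 24 mm high, and from the middle of its end face (shoulder) an aluminium shaft 10 mm across, 196 mm long, last 12 mm tapering to 4 mm. 90 g, balances inside the grip near the shoulder. Origin at the shoulder's bottom edge; x along the shaft to the tip; shaft axis 12 mm above it. May enter by either ear
- rod_grip (a point): middle of the wooden grip, on the shaft's axis, 30 mm behind the shoulder
- rod_mid (a point): point on the shaft's axis 88 mm ahead of the shoulder; it coincides with tin_axis when the rod is fully home
- rod_tip (a point): tip of the shaft, 196 mm ahead of the shoulder, on its axis
- cup: small white porcelain cup, 48 mm across, 50 mm high, standing among the pots; to be left alone. Origin at the centre of its underside
- saucer: white porcelain saucer 120 mm across, 18 mm high, beyond the tin; to be left alone. Origin at the centre of its underside
- spoon: stainless spoon 190 mm long lying along its x beyond the tin; to be left alone
- tub0: clear plastic food tub with a yellow clip lid, 138 x 108 mm, 74 mm high, at the near left; to be left alone. Origin at the centre of its underside
- tub1: a second such tub, at the near right; to be left alone. Origin at the centre of its underside
Not all that is in view belongs to the job. What is shaped like the pot0 but green is not meant.

How it is judged:
On the way, in this order (a step that is already met when the one before it is completed fails the run):
1. all the pots stand in the tin (horizontal distance between each of pot0, pot1, pot2, pot3, pot4, pot5, pot6 and tin below 0.054 m and height (world z) of each of pot0, pot1, pot2, pot3, pot4, pot5, pot6 below 0.01 m and angle between each of pot0, pot1, pot2, pot3, pot4, pot5, pot6's own z axis and vertical below 0.15 rad), for 0.2 s.
2. the rod's tip has passed through the first ear and lies between the ears (y of rod_tip in the frame of tin_axis between -0.07 and 0.07 m and x of rod_tip in the frame of tin_axis between -0.015 and 0.015 m and z of rod_tip in the frame of tin_axis between -0.015 and 0.015 m and angle between the x axis of rod and the y axis of tin, either way round below 0.2 rad).
3. the rod is through both ears, its grip home against the first (distance between rod_mid and tin_axis below 0.008 m and angle between the x axis of rod and the y axis of tin, either way round below 0.08 rad), for 0.2 s.
At the end, for the whole second after the job is handed in: Every pot stands on the tin's floor (centre within 54 mm of the tin's, underside under 10 mm above the shelf, tilt under 0.15 rad); the rod runs through both ears, within 0.08 rad of the hole axis, its mid point within 8 mm of the point midway between the holes; all let go, at rest (all of step 1 and all of step 3 and linear speed of each of pot0, pot1, pot2, pot3, pot4, pot5, pot6, rod below 0.03 m/s); the robot touches nothing.
It fails at once if the cup, saucer, spoon or a tub is pushed more than 30 mm from its place (distance of any of cup, saucer, spoon, tub0, tub1 from where it was at the start of the episode above 0.03 m).
It fails at once if a pot is dropped into the tin from more than about 35 mm ((horizontal distance between pot0 and tin below 0.07 m and height (world z) of pot0 above 0.012 m and linear speed of pot0 above 0.7 m/s and contact force between the fingers and pot0 below 0.05 N) or (horizontal distance between pot1 and tin below 0.07 m and height (world z) of pot1 above 0.012 m and linear speed of pot1 above 0.7 m/s and contact force between the fingers and pot1 below 0.05 N) or (horizontal distance between pot2 and tin below 0.07 m and height (world z) of pot2 above 0.012 m and linear speed of pot2 above 0.7 m/s and contact force between the fingers and pot2 below 0.05 N) or (horizontal distance between pot3 and tin below 0.07 m and height (world z) of pot3 above 0.012 m and linear speed of pot3 above 0.7 m/s and contact force between the fingers and pot3 below 0.05 N) or (horizontal distance between pot4 and tin below 0.07 m and height (world z) of pot4 above 0.012 m and linear speed of pot4 above 0.7 m/s and contact force between the fingers and pot4 below 0.05 N) or (horizontal distance between pot5 and tin below 0.07 m and height (world z) of pot5 above 0.012 m and linear speed of pot5 above 0.7 m/s and contact force between the fingers and pot5 below 0.05 N) or (horizontal distance between pot6 and tin below 0.07 m and height (world z) of pot6 above 0.012 m and linear speed of pot6 above 0.7 m/s and contact force between the fingers and pot6 below 0.05 N)).
Of pot0, pot1, pot2, pot3, pot4, pot5, pot6 only 5 to 7 are there at a start; the rules pass over those that are not, and their reading is None.
At some moment in a run one of pot0, pot1, pot2, pot3, pot4, pot5, pot6, rod may be knocked a few centimetres aside while the robot is not near it.
It also fails if it takes over 208 s, if anything falls off the work surface, if the arm or the gripper's body presses on something with over 40 N, if the wrist force passes 120 N, or if a joint passes its speed limit or range.

ROBOT

A 7-joint arm with a two-finger parallel gripper is mounted at the origin on the work surface. World frame = base frame: x ahead of the robot, y to its left, z up, the work surface at z = 0. Lengths are in m, angles in rad, forces in N, time in s.
With the tool pointing down it reaches from about 0.425 to 0.925 m from the base axis. Payload 6.8 kg.
Tool frame: the origin (TCP) lies midway between the tips of the shut fingers; the grasp point (between the pads) lies 19 mm behind it; z points along the fingers, y is the direction in which the jaws open and shut (so a half turn about z gives the same grasp; the last joint's range is limited). The gripper opens to 85 mm and grips with 20 to 120 N. Pads are 22 mm wide; open, the fingers measure 114 mm over their backs; the gripper's body (76 mm by 85 mm) begins 54 mm behind the grasp point. The pads swing forward as they close: fully open they stand 13 mm farther back than shut.
Start: joints at [1.158, 0.477, 0.022, 1.555, -0.011, 1.109, -0.083], TCP at [0.203, -0.644, 0.231] pointing down, gripper open.
Joint ranges: [-2.96, 2.96], [-0.34, 2.1], [-1.41, 1.46], [0.24, 2.44], [-1.37, 4.51], [0.17, 1.92], [-2.96, 2.96]. Speed limits (rad/s): [2.39, 2.39, 3.14, 3.14, 3.14, 3.14, 3.14].

INTERFACE

Orientations are given as a unit quaternion [w, x, y, z].
In Python, from station import * gives the robot as it stands. The module is installed in compiled form; this text tells all that it offers.
- The arm moves only by the tool jog_arm, never from a script. Its arguments are lists of equal length, an entry for each row: "dp": the shift along the tool's x, y, z in units of 25 mm (1.0 is 25 mm), a list of three; "angular": the turn, a rotation vector about the tool's x, y, z in units of 5 degrees (1.0 is 5 degrees), a list of three; "claw": the finger opening in mm, from 0 to 85.4. A call has exactly 5 rows; each row is the pose to reach, as a shift and turn from the pose commanded when the call began, along the tool's axes at that moment; what a row does not reach only later rows make up. A row lasts 1/10 s, in which the tool goes at most 50 mm and 8.59 degrees, less where a joint would pass 70% of its speed; a pose out of reach is approached as far as the arm can. A call with a gripper value outside its range is refused whole. The fingers move at their own pace and stop on an object; "grip_force" is the grip in N (left out, the last holds). Time passes only in rows, so rows that repeat a pose let the fingers close, or fill a call up. It gives the time, the measured TCP pose, the force and the opening at its end, in the units of the state.
- get_obs(): the state, without advancing time (a new reading comes with each control period).
- read_camera(name): name is "scene" or "top" or "wrist"; returns a dict with "pixels" (400x640x3 uint8, blue, green, red), "camera_matrix" (3x3 intrinsics, pixels), "rvec" (rotation vector, rad) and "tvec" (3), from world to camera coordinates, as OpenCV has them. Camera axes: x right, y down, z forward; pixel columns grow to the right and rows downward; lengths in m; the calibration is good to about 2 mm. A picture is of the moment at which its call begins. There is no depth.
- hand_in(): hands the job in, once; it reports no verdict.
The state is a dict: "t": time; "q": joint angles; "joint_vel": joint speeds; "joint_torque": joint torques, N m; "eef_pos": TCP position; "tool_rot": TCP orientation; "contact_force": force on the tool from outside, world axes, zero at the start; "torque": the same for the moment, N m; "gripper_width": opening from 0.0 (shut) to 1.0 (fully open).
Only numpy, scipy, OpenCV 4.12 (cv2) and the standard library are available. Lean on these libraries where they do the work, as an engineer would, in place of code of your own. Each camera call takes 0.05 s, during which the arm holds its last target.

## Working session

There is one attempt and no reset: what is moved stays moved. The work goes in short steps, Python scripts to look and compute and a tool call to move; the robot and the scene stay as the last step left them, time stands still between calls to the robot, and variables do not carry over. Pictures are saved under pics/ and viewed, and the job is handed in when it is done.

Besides the shell and the picture viewer there is one more tool, called after "Call:" as name(argument=value, ...) on one line, values as JSON. jog_arm: Moves the arm, as the interface text tells. Its arguments: {"type":"object","properties":{"dp":{"type":"array","items":{"type":"array","items":{"type":"number"}}},"angular":{"type":"array","items":{"type":"array","items":{"type":"number"}}},"claw":{"type":"array","items":{"type":"number"}},"grip_force":{"type":"number"}},"required":["dp","angular","claw"]}

```bash
mkdir -p pics; ls
cat > h.py <<'E'
from station import *
import numpy as np, cv2
from scipy.spatial.transform import Rotation as R
def cam(n):
    d=read_camera(n); d['R']=cv2.Rodrigues(np.array(d['rvec'],float))[0]; d['t']=np.array(d['tvec'],float).ravel(); d['K']=np.array(d['camera_matrix']); return d
def ray(d,u,v,z):
    p=np.linalg.inv(d['K'])@[u,v,1.]; w=d['R'].T@p; o=-d['R'].T@d['t']; return o+w*(z-o[2])/w[2]
def proj(d,P):
    c=d['R']@np.array(P,float)+d['t']; q=d['K']@c; return q[:2]/q[2]
def st():
    o=get_obs(); q=o['tool_rot']; M=R.from_quat([q[1],q[2],q[3],q[0]]).as_matrix(); return o,np.array(o['eef_pos']),M
E
python3 - <<'E'
from h import *
for n in ['scene','top','wrist']:
    d=cam(n); cv2.imwrite(f'pics/{n}0.png',d['pixels']); print(n,d['K'].tolist(),-d['R'].T@d['t'])
o,p,M=st(); print(o); print(M.round(3))
E
```

```text
pics
scene [[374.85499335437373, 0.0, 321.2537546585924], [0.0, 374.85499335437373, 206.7223679356718], [0.0, 0.0, 1.0]] [ 1.49547506 -0.31831807  0.78373221]
top [[485.28324874073076, 0.0, 317.46099272884436], [0.0, 485.28324874073076, 194.7798059042076], [0.0, 0.0, 1.0]] [ 0.26983697 -0.01349983  1.93756071]
wrist [[293.5781850523671, 0.0, 322.1239664012116], [0.0, 293.5781850523671, 202.8314092951914], [0.0, 0.0, 1.0]] [ 0.26960137 -0.62194221  0.37296842]
{'t': 0.15, 'q': array([ 1.15790638,  0.47766514,  0.02238358,  1.55618957, -0.01150835,
        1.10929101, -0.0830674 ]), 'joint_vel': array([ 0.0010063 , -0.00054025, -0.00033488, -0.0024644 ,  0.0010129 ,
       -0.00060974, -0.00151499]), 'joint_torque': array([ 2.86582726e-03, -5.96925938e+01,  1.61048457e+00, -2.81489342e+01,
        1.26492340e-02,  6.58029952e-03, -1.26829815e-05]), 'eef_pos': array([ 0.20240622, -0.64347611,  0.23052763]), 'tool_rot': array([-6.93443518e-04,  9.88409012e-01,  1.51812772e-01, -1.62350864e-04]), 'contact_force': array([-0.05551688, -0.25231629, -0.64285232]), 'torque': array([-0.02605238,  0.00478159,  0.02230008]), 'gripper_width': 1.001753786035472}
[[ 0.954  0.3   -0.001]
 [ 0.3   -0.954  0.001]
 [-0.    -0.001 -1.   ]]
```

View pics/scene0.png

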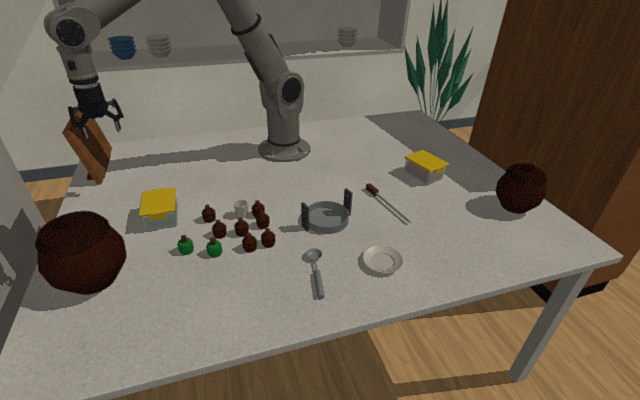

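View pics/top0.png

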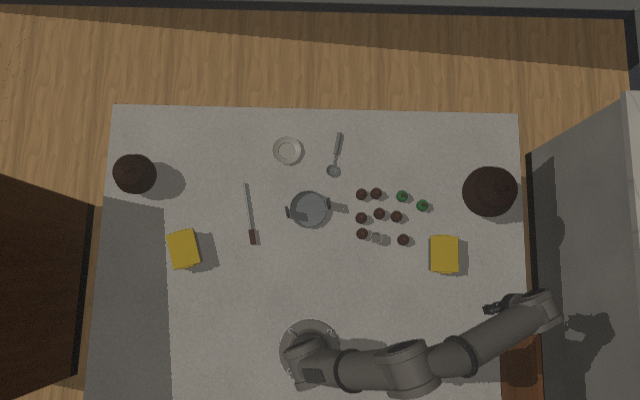

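View pics/wrist0.png

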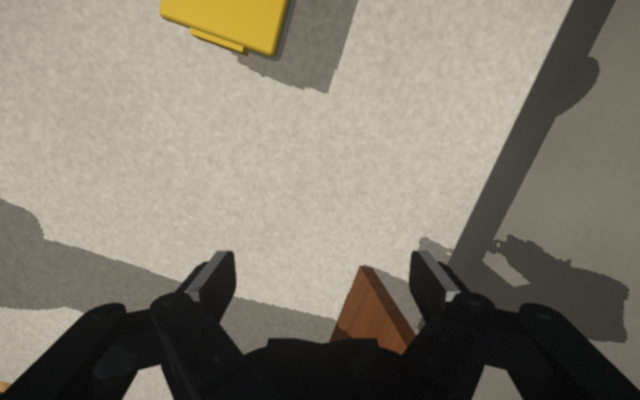

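Run:
```python
from h import *
d=cam('top'); im=d['pixels']
c=im[110:260,230:440]; cv2.imwrite('pics/topc.png',cv2.resize(c,None,fx=3.8,fy=3.8,interpolation=cv2.INTER_CUBIC))
hsv=cv2.cvtColor(im,cv2.COLOR_BGR2HSV)
b,g,r=[im[:,:,i].astype(int) for i in range(3)]
m=((r>b*1.35)&(hsv[:,:,2]<110)&(r>g*1.25)).astype(np.uint8)
n,l,s,ce=cv2.connectedComponentsWithStats(m)
for i in range(1,n):
    x,y=ce[i]
    if s[i,4]>15 and 230<x<440 and 110<y<260: print('brown',ce[i].round(1),s[i],ray(d,x,y,.03).round(4)[:2])
m=((g>r*1.4)&(g>b*1.2)&(hsv[:,:,2]<200)).astype(np.uint8)
n,l,s,ce=cv2.connectedComponentsWithStats(m)
for i in range(1,n):
    if s[i,4]>15:print('green',ce[i].round(1),s[i,4])
```

```text
brown [360.4 193.1] [356 189  10   9  39] [ 0.6148 -0.192 ]
brown [375.6 192.4] [372 189   9   9  45] [ 0.6192 -0.2527]
brown [378.7 212.8] [375 209   9   9  46] [ 0.5368 -0.2651]
brown [360.4 217. ] [357 213   9   9  48] [ 0.5184 -0.1927]
brown [396.1 215.8] [392 212   9   9  44] [ 0.5268 -0.3343]
brown [361.3 233.1] [357 229   9   9  43] [ 0.4546 -0.1968]
brown [251.4 236.5] [249 230   6  14  57] [0.4309 0.2349]
brown [403.  238.9] [399 235   9  10  50] [ 0.4356 -0.3609]
green [401.2 195.6] 65
green [421.  204.9] 62
```

View pics/topc.png

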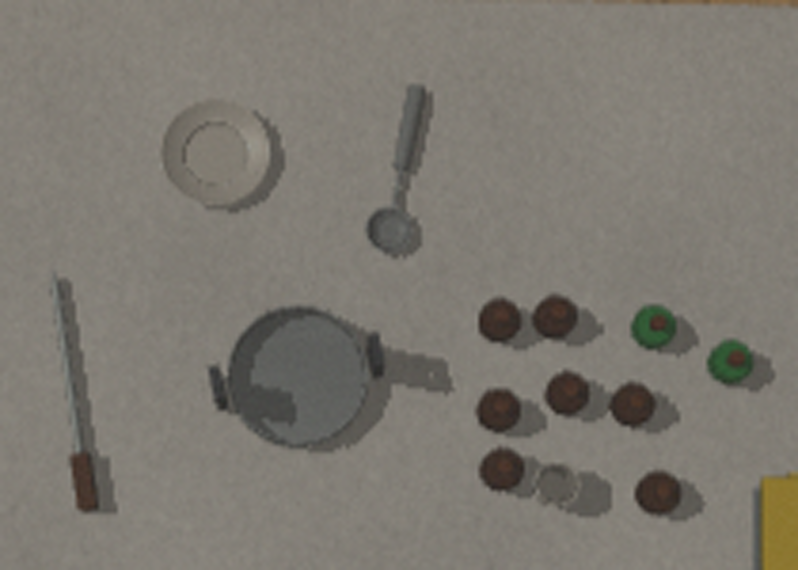

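```bash
cat >> h.py <<'E'
def go(x,y,z,yaw=None):
    o,p,M=st()
    dp=M.T@(np.array([x,y,z])-p)/.025
    s='dp %s'%dp.round(2).tolist()
    if yaw is not None:
        a=np.radians(yaw); c,sn=np.cos(a),np.sin(a)
        T=np.array([[c,sn,0],[sn,-c,0],[0,0,-1.]])
        rv=R.from_matrix(M.T@T).as_rotvec(degrees=True)/5
        s+=' ang %s'%rv.round(2).tolist()
    print(s)
def status():
    o,p,M=st(); print('t',round(o['t'],2),'p',p.round(4),'yaw',round(float(np.degrees(np.arctan2(M[1,0],M[0,0]))),2),'tilt',M[:,2].round(3),'F',np.round(o['contact_force'],1),'w',round(o['gripper_width']*85.4,1),'q',np.round(o['q'],2))
E
python3 - <<'E'
from h import *
go(.5,-.25,.3,75)
E
```

```text
dp [16.08, -11.45, -2.76] ang [-0.01, -0.01, -11.51]
```

Call:
jog_arm(dp=[[1.6,-1.1,-0.8],[3.2,-2.3,-1.6],[4.8,-3.4,-2.4],[6.4,-4.5,-2.7],[8,-5.7,-2.7]], angular=[[0,0,-1.2],[0,0,-2.4],[0,0,-3.6],[0,0,-4.8],[0,0,-6]], claw=[36,36,36,36,36], grip_force=40)

```text
t: 0.7
eef_pos: [0.3475, -0.4532, 0.3003]
tool_rot: [0.002, 0.915, 0.404, 0.0]
contact_force: [0.1, -0.4, -0.2]
gripper_width: 0.423
```

Run:
```python
from h import *
status(); go(.5,-.25,.3,75)
```

```text
t 0.7 p [ 0.3475 -0.4532  0.3003] yaw 47.68 tilt [ 0.002 -0.002 -1.   ] F [ 0.1 -0.4 -0.2] w 36.1 q [ 0.94  0.25 -0.17  1.72  0.05  1.17  0.03]
dp [10.12, -0.96, 0.01] ang [0.03, 0.01, -5.46]
```

Call:
jog_arm(dp=[[2,-0.2,0],[4,-0.4,0],[6,-0.6,0],[8,-0.8,0],[10,-1,0]], angular=[[0,0,-1.1],[0,0,-2.2],[0,0,-3.3],[0,0,-4.4],[0,0,-5.5]], claw=[36,36,36,36,36])

```text
t: 1.2
eef_pos: [0.4967, -0.2523, 0.2987]
tool_rot: [0.0, 0.792, 0.61, -0.0]
contact_force: [1.0, -0.8, 0.4]
gripper_width: 0.418
```

Call:
jog_arm(dp=[[0,0,0],[0,0,0],[0,0,0],[0,0,0],[0,0,0]], angular=[[0,0,0],[0,0,0],[0,0,0],[0,0,0],[0,0,0]], claw=[36,36,36,36,36])

```text
t: 1.7
eef_pos: [0.4952, -0.2553, 0.2985]
tool_rot: [0.0, 0.794, 0.607, -0.0]
contact_force: [-0.6, 0.4, 0.1]
gripper_width: 0.424
```

Run:
```python
from h import *
status()
d=cam('wrist'); cv2.imwrite('pics/w1.png',d['pixels'])
print(-d['R'].T@d['t'])
import pickle; pickle.dump(d,open('w1.pkl','wb'))
```

```text
t 1.7 p [ 0.4952 -0.2553  0.2985] yaw 74.81 tilt [-0. -0. -1.] F [-0.6  0.4  0.1] w 36.3 q [ 0.67  0.25 -0.37  1.74  0.1   1.17  0.01]
[ 0.51373659 -0.18685223  0.44108597]
```

View pics/w1.png

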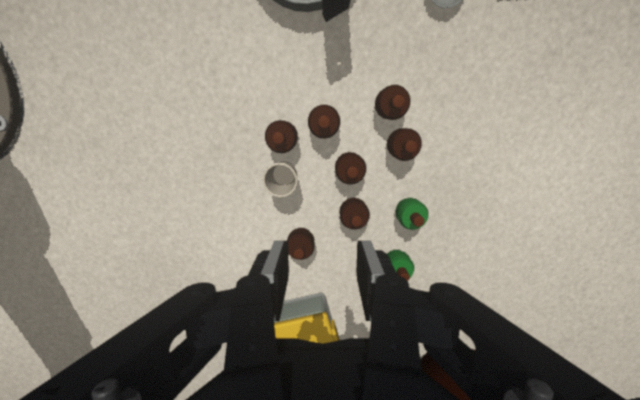

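Run:
```python
from h import *
import pickle; d=pickle.load(open('w1.pkl','rb')); im=d['pixels']
c=im[70:280,240:450]; cv2.imwrite('pics/w1c.png',cv2.resize(c,None,fx=2.8,fy=2.8,interpolation=cv2.INTER_CUBIC))
hsv=cv2.cvtColor(im,cv2.COLOR_BGR2HSV)
b,g,r=[im[:,:,i].astype(int) for i in range(3)]
m=((r>b*1.5)&(r<140)&(r>g*1.3)&(r>25)).astype(np.uint8)
m=cv2.morphologyEx(m,cv2.MORPH_CLOSE,np.ones((5,5)))
n,l,s,ce=cv2.connectedComponentsWithStats(m)
for i in range(1,n):
    x,y=ce[i]
    if s[i,4]>300 and y<280 and 250<x<450:
        k=(l==i)
        cs,_=cv2.findContours(k.astype(np.uint8),0,1); (cx,cy),rr=cv2.minEnclosingCircle(cs[0])
        th=np.percentile(r[k],88); kk=(k&(r>=th)).astype(np.uint8); kk=cv2.morphologyEx(kk,cv2.MORPH_OPEN,np.ones((3,3)))
        n2,l2,s2,c2=cv2.connectedComponentsWithStats(kk)
        j=1+np.argmax(s2[1:,4]); 
        print(ce[i].round(1),s[i,4],'r',round(rr,1),'body',ray(d,x,y,.025)[:2].round(4),'knob',c2[j].round(1),s2[j,4],ray(d,*c2[j],.056)[:2].round(4))
```

```text
[393.5 101.1] 752 r 15.8 body [ 0.6118 -0.1911] knob [398.2 100. ] 89 [ 0.6104 -0.191 ]
[323.6 120.6] 707 r 15.2 body [ 0.5147 -0.1908] knob [323.4 120.6] 81 [ 0.5144 -0.1904]
[280.3 135.9] 691 r 15.1 body [ 0.4516 -0.1947] knob [277.5 136.9] 83 [ 0.4524 -0.1945]
[404.9 143.6] 716 r 15.8 body [ 0.6161 -0.2502] knob [410.7 145.4] 86 [ 0.6152 -0.2497]
[350.2 168. ] 656 r 14.8 body [ 0.5344 -0.2636] knob [352.1 171.4] 78 [ 0.5342 -0.2629]
[354.  213.6] 625 r 14.9 body [ 0.5237 -0.3316] knob [356.3 220.2] 74 [ 0.5238 -0.331 ]
[299.9 244.1] 588 r 14.6 body [ 0.4319 -0.3578] knob [298.  253.1] 69 [ 0.4315 -0.3578]
```

View pics/w1c.png

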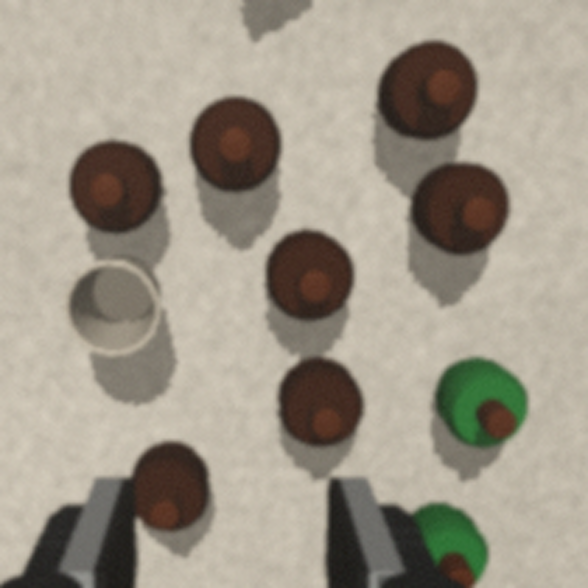

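Run:
```python
from h import *
go(.54,-.06,.32,78)
```

```text
dp [8.0, -0.32, -0.86] ang [-0.0, 0.0, -0.63]
```

Call:
jog_arm(dp=[[2,-0.1,-0.2],[4,-0.2,-0.4],[6,-0.2,-0.6],[8,-0.3,-0.9],[8,-0.3,-0.9]], angular=[[0,0,-0.6],[0,0,-0.6],[0,0,-0.6],[0,0,-0.6],[0,0,-0.6]], claw=[36,36,36,36,36])

```text
t: 2.25
eef_pos: [0.542, -0.0507, 0.3227]
tool_rot: [-0.0, 0.774, 0.633, 0.002]
contact_force: [-0.0, -0.5, -0.4]
gripper_width: 0.422
```

Call:
jog_arm(dp=[[0,0,0],[0,0,0],[0,0,0],[0,0,0],[0,0,0]], angular=[[0,0,0],[0,0,0],[0,0,0],[0,0,0],[0,0,0]], claw=[36,36,36,36,36])

```text
t: 2.75
eef_pos: [0.5405, -0.0599, 0.321]
tool_rot: [-0.0, 0.778, 0.628, -0.0]
contact_force: [-0.1, -0.6, -0.0]
gripper_width: 0.421
```

Run:
```python
from h import *
status()
d=cam('wrist'); cv2.imwrite('pics/w2.png',d['pixels'])
import pickle; pickle.dump(d,open('w2.pkl','wb'))
```

```text
t 2.75 p [ 0.5405 -0.0599  0.321 ] yaw 77.87 tilt [-0. -0. -1.] F [-0.1 -0.6 -0. ] w 35.9 q [ 0.42  0.22 -0.5   1.73  0.11  1.22 -0.32]
```

View pics/w2.png

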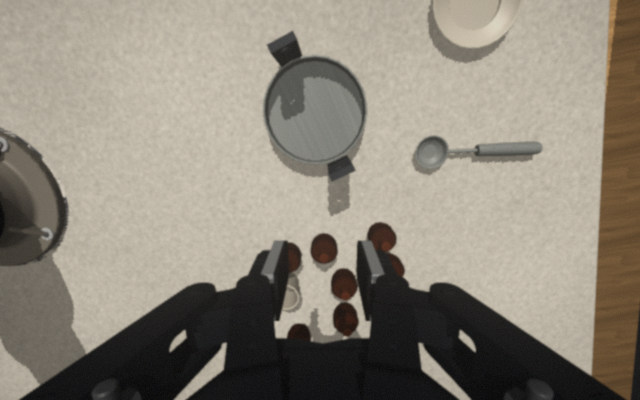

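Run:
```python
from h import *
import pickle; d=pickle.load(open('w2.pkl','rb')); im=d['pixels']
c=im[25:190,240:400]; cv2.imwrite('pics/w2c.png',cv2.resize(c,None,fx=3.5,fy=3.5,interpolation=cv2.INTER_CUBIC))
b,g,r=[im[:,:,i].astype(int) for i in range(3)]
k=np.zeros(im.shape[:2],bool); k[25:195,250:385]=1
# steel: bluish rel. to table
m=(k&(r-b<6)).astype(np.uint8)
n,l,s,ce=cv2.connectedComponentsWithStats(m); j=1+np.argmax(s[1:,4]); print(s[j],ce[j])
cv2.imwrite('pics/m2.png',cv2.resize(m[25:190,240:400]*255,None,fx=3.5,fy=3.5))
# dark ears
m=(k&(im.max(2)<48)).astype(np.uint8)
n,l,s,ce=cv2.connectedComponentsWithStats(m)
for i in range(1,n):
    if s[i,4]>60: print('dark',s[i],ce[i].round(1))
```

```text
[ 264   32  102   98 3184] [304.37719849  78.69566583]
dark [273  41  27  25 327] [287.3  53.3]
```

View pics/w2c.png

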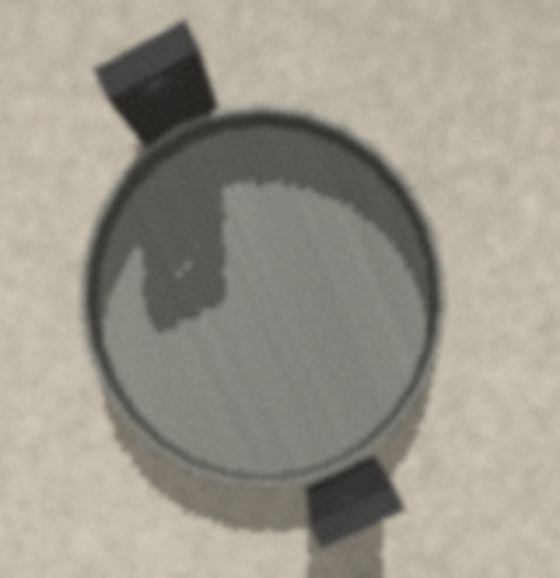

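View pics/m2.png

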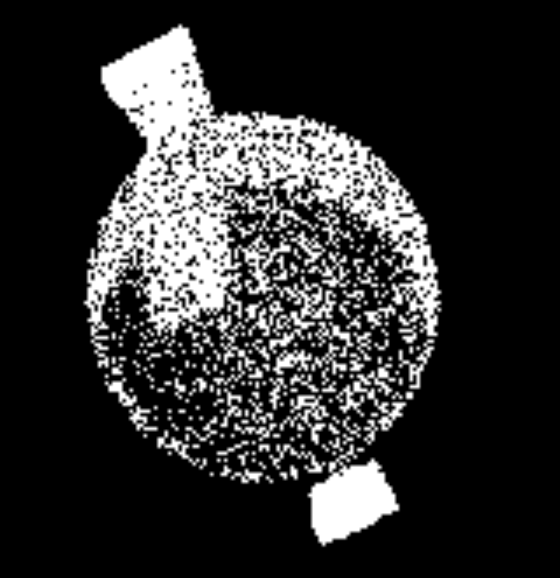

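Run:
```python
from h import *
import pickle; d=pickle.load(open('w2.pkl','rb')); 
print('cam',-d['R'].T@d['t'])
f=lambda u,v,z: ray(d,240+(u+.5)/3.5-.5,25+(v+.5)/3.5-.5,z)[:2]
U=np.array([f(*p,.093) for p in [(97,70),(185,22),(195,50),(108,97)]]); L=np.array([f(*p,.093) for p in [(312,517),(390,482),(403,508),(321,546)]])
print(U.round(4),L.round(4))
for Q in (U,L): print([round(np.linalg.norm(Q[i]-Q[(i+1)%4]),4) for i in range(4)])
u,l=U.mean(0),L.mean(0); v=u-l; print('mid',(u+l)/2,'sep',np.linalg.norm(v),'yaxis ang',np.degrees(np.arctan2(v[1],v[0])))
for Q in (U,L):
    e=(Q[1]-Q[0]+Q[2]-Q[3]); print('earx',np.degrees(np.arctan2(e[1],e[0])))
a=[f(*p,.03) for p in [(85,295),(441,295),(263,110),(263,483)]]
print(np.array(a).round(4),(a[0]+a[1])/2,(a[2]+a[3])/2,np.linalg.norm(a[0]-a[1]),np.linalg.norm(a[2]-a[3]))
```

```text
cam [0.55532829 0.0094127  0.46351426]
[[0.5113 0.1008]
 [0.5426 0.1083]
 [0.5438 0.0998]
 [0.5128 0.0924]] [[ 0.5496 -0.0575]
 [ 0.5798 -0.0509]
 [ 0.5826 -0.0612]
 [ 0.5507 -0.0687]]
[np.float64(0.0321), np.float64(0.0086), np.float64(0.0319), np.float64(0.0086)]
[np.float64(0.0308), np.float64(0.0107), np.float64(0.0329), np.float64(0.0113)]
mid [0.54663598 0.02035323] sep 0.16437393173579076 yaxis ang 103.39071889736519
earx 13.440893436135124
earx 12.782431376206953
[[ 0.4779  0.0386]
 [ 0.6178  0.0085]
 [ 0.5625  0.0896]
 [ 0.5314 -0.0503]] [0.54780907 0.02355358] [0.54693702 0.01963231] 0.14311435202461595 0.14332200458951824
```

```bash
cat >> h.py <<'E'
TIN=np.array([.5468,.0203]); TY=13.3
def slot(x,y):
    c,s=np.cos(np.radians(TY)),np.sin(np.radians(TY)); return TIN+np.array([c*x-s*y,s*x+c*y])/1000
E
python3 - <<'E'
from h import *
go(.5145,-.1905,.13,103.3)
E
```

```text
dp [-5.34, 0.08, 7.64] ang [-0.0, 0.0, -5.08]
```

Call:
jog_arm(dp=[[-1.6,0,1],[-3.2,0,2.2],[-4.8,0,3.6],[-5.3,0.1,5.4],[-5.3,0.1,7]], angular=[[0,0,-1.3],[0,0,-2.6],[0,0,-3.9],[0,0,-5.1],[0,0,-5.1]], claw=[36,36,36,36,36])

```text
t: 3.3
eef_pos: [0.5142, -0.1931, 0.1442]
tool_rot: [0.0, 0.621, 0.784, -0.001]
contact_force: [0.1, -0.3, 0.1]
gripper_width: 0.423
```

Call:
jog_arm(dp=[[0,0,0.6],[0,0,0.6],[0,0,0.6],[0,0,0.6],[0,0,0.6]], angular=[[0,0,0],[0,0,0],[0,0,0],[0,0,0],[0,0,0]], claw=[36,36,36,36,36])

```text
t: 3.8
eef_pos: [0.5168, -0.189, 0.133]
tool_rot: [0.002, 0.619, 0.785, 0.001]
contact_force: [0.5, 0.1, 0.3]
gripper_width: 0.416
```

Run:
```python
from h import *
status(); go(.5145,-.1905,.041,103.3)
d=cam('wrist'); cv2.imwrite('pics/w3.png',d['pixels'])
```

```text
t 3.8 p [ 0.5168 -0.189   0.133 ] yaw 103.49 tilt [ 0.003 -0.001 -1.   ] F [0.5 0.1 0.3] w 35.5 q [ 0.6   0.43 -0.46  1.92  0.25  0.84  0.25]
dp [-0.03, -0.11, 3.68] ang [0.03, 0.02, 0.04]
```

View pics/w3.png

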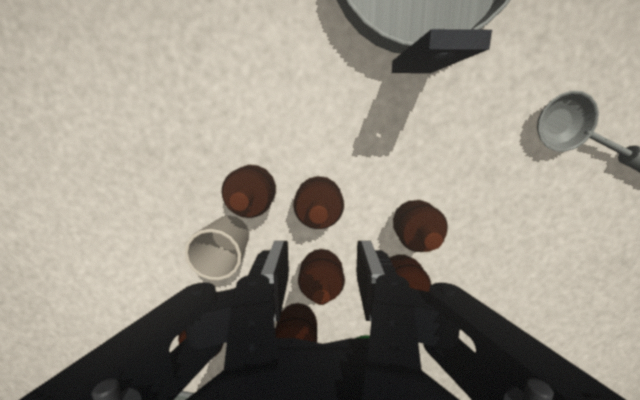

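Run:
```python
from h import *
d=cam('wrist'); o,p,M=st()
print(proj(d,p), proj(d,[.5145,-.1905,.058]), proj(d,[.534,-.263,.058]),proj(d,[.452,-.1945,.058]))
print(proj(d,p-[0,0,.07]), M.T@(-d['R'].T@d['t']-p), (M.T@d['R'].T)[:,2])
```

```text
[321.23300529 255.88069238] [318.74333464 213.79375303] [321.46012712 297.6432957 ] [238.35611019 200.65125275]
[321.29263114 214.38032303] [ 0.07084664  0.0004008  -0.14288106] [-2.77842437e-01  4.95092899e-04  9.60626533e-01]
```

Knob of the target pot at (318,214) agrees with the prediction; it sits under the TCP. Descend.

Call:
jog_arm(dp=[[0,-0.1,1.2],[0,-0.1,2.4],[0,-0.1,3.3],[0,-0.1,3.7],[0,-0.1,3.7]], angular=[[0,0,0],[0,0,0],[0,0,0],[0,0,0],[0,0,0]], claw=[36,36,36,36,36])

```text
t: 4.4
eef_pos: [0.5133, -0.1894, 0.0384]
tool_rot: [-0.0, 0.619, 0.785, 0.0]
contact_force: [0.0, 0.2, 0.9]
gripper_width: 0.423
```

Call:
jog_arm(dp=[[0,0,0],[0,0,0],[0,0,0],[0,0,0],[0,0,0]], angular=[[0,0,0],[0,0,0],[0,0,0],[0,0,0],[0,0,0]], claw=[36,36,5,5,5])

```text
t: 4.9
eef_pos: [0.5135, -0.1898, 0.0393]
tool_rot: [0.001, 0.619, 0.785, 0.0]
contact_force: [-0.4, 0.2, 4.7]
gripper_width: 0.169
```

Run:
```python
from h import *
status(); go(*slot(0,0),.16,103.3)
```

```text
t 4.9 p [ 0.5135 -0.1898  0.0393] yaw 103.46 tilt [ 0.001 -0.001 -1.   ] F [-0.4  0.2  4.7] w 14.5 q [ 0.55  0.56 -0.4   1.98  0.34  0.66  0.17]
dp [7.86, 3.26, -4.83] ang [0.01, 0.01, 0.03]
```

Call:
jog_arm(dp=[[0,0,-1.2],[0,0,-2.6],[0,0,-4.2],[1,0.4,-4.8],[2.6,1.1,-4.8]], angular=[[0,0,0],[0,0,0],[0,0,0],[0,0,0],[0,0,0]], claw=[5,5,5,5,5])

```text
t: 5.4
eef_pos: [0.5258, -0.123, 0.1612]
tool_rot: [0.003, 0.622, 0.783, 0.0]
contact_force: [1.0, 0.1, -2.0]
gripper_width: 0.168
```

Call:
jog_arm(dp=[[1.5,0.6,0],[3,1.3,0],[4.4,1.8,0],[5.2,2.2,0],[5.2,2.2,0]], angular=[[0,0,0],[0,0,0],[0,0,0],[0,0,0],[0,0,0]], claw=[5,5,5,5,5])

```text
t: 5.9
eef_pos: [0.5479, 0.024, 0.1587]
tool_rot: [-0.001, 0.617, 0.787, 0.001]
contact_force: [0.4, -0.2, -1.6]
gripper_width: 0.167
```

Run:
```python
from h import *
status(); go(*slot(0,0),.044,103.3)
d=cam('wrist'); cv2.imwrite('pics/w4.png',d['pixels'])
import pickle; pickle.dump(d,open('w4.pkl','wb'))
```

```text
t 5.9 p [0.5479 0.024  0.1587] yaw 103.83 tilt [ 0.     0.002 -1.   ] F [ 0.4 -0.2 -1.6] w 14.3 q [ 0.27  0.41 -0.54  1.9   0.26  0.9  -0.15]
dp [-0.14, -0.08, 4.59] ang [0.01, -0.02, 0.11]
```

View pics/w4.png

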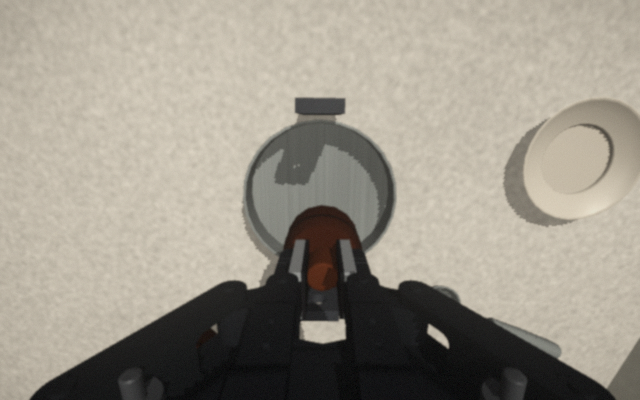

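Call:
jog_arm(dp=[[-0.1,-0.1,0.8],[-0.1,-0.1,2],[-0.1,-0.1,3.2],[-0.1,-0.1,4],[-0.1,-0.1,4.4]], angular=[[0,0,0.1],[0,0,0.1],[0,0,0.1],[0,0,0.1],[0,0,0.1]], claw=[5,5,5,5,5])

```text
t: 6.45
eef_pos: [0.5443, 0.0141, 0.0465]
tool_rot: [-0.001, 0.624, 0.782, -0.002]
contact_force: [0.2, -0.2, -1.2]
gripper_width: 0.167
```

Run:
```python
from h import *
status(); go(*slot(0,0),.043,103.3)
```

```text
t 6.45 p [0.5443 0.0141 0.0465] yaw 102.84 tilt [-0.004 -0.001 -1.   ] F [ 0.2 -0.2 -1.2] w 14.3 q [ 0.22  0.56 -0.46  1.98  0.38  0.69 -0.25]
dp [0.22, 0.15, 0.14] ang [-0.04, 0.0, -0.09]
```

Call:
jog_arm(dp=[[0,0,0],[0,0,0],[0,0,0],[0,0,0],[0,0,0]], angular=[[0,0,0],[0,0,0],[0,0,0],[0,0,0],[0,0,0]], claw=[5,5,5,5,5])

```text
t: 6.95
eef_pos: [0.5465, 0.0162, 0.0494]
tool_rot: [0.001, 0.623, 0.782, 0.0]
contact_force: [-0.1, -0.2, -0.9]
gripper_width: 0.166
```

Run:
```python
from h import *
status(); go(*slot(0,0),.043,103.3)
```

```text
t 6.95 p [0.5465 0.0162 0.0494] yaw 102.96 tilt [ 0.001 -0.    -1.   ] F [-0.1 -0.2 -0.9] w 14.2 q [ 0.22  0.56 -0.46  1.98  0.38  0.69 -0.25]
dp [0.16, 0.05, 0.25] ang [0.01, 0.0, -0.07]
```

Call:
jog_arm(dp=[[0.16,0.05,0],[0.16,0.05,0.1],[0.16,0.05,0.25],[0.16,0.05,0.25],[0.16,0.05,0.25]], angular=[[0,0,0],[0,0,0],[0,0,0],[0,0,0],[0,0,0]], claw=[5,5,5,5,5])

```text
t: 7.45
eef_pos: [0.5469, 0.0209, 0.0432]
tool_rot: [0.0, 0.623, 0.783, 0.0]
contact_force: [-2.1, -0.5, 10.3]
gripper_width: 0.165
```

Run:
```python
from h import *
status(); go(*slot(0,0),.043,103.3)
```

```text
t 7.45 p [0.5469 0.0209 0.0432] yaw 102.98 tilt [ 0.001  0.    -1.   ] F [-2.1 -0.5 10.3] w 14.1 q [ 0.2   0.57 -0.45  1.98  0.38  0.68 -0.26]
dp [-0.02, -0.01, 0.01] ang [0.01, 0.0, -0.06]
```

Call:
jog_arm(dp=[[0,0,0],[0,0,0],[0,0,-0.3],[0,0,-1.3],[0,0,-2.5]], angular=[[0,0,0],[0,0,0],[0,0,0],[0,0,0],[0,0,0]], claw=[30,30,30,30,30])

```text
t: 7.95
eef_pos: [0.5453, 0.0203, 0.1049]
tool_rot: [-0.001, 0.623, 0.782, -0.001]
contact_force: [0.4, -0.0, 0.4]
gripper_width: 0.352
```

Call:
jog_arm(dp=[[-1,-0.4,-1.5],[-2,-0.7,-3],[-3,-1,-4],[-3,-1,-4],[-3,-1,-4]], angular=[[0,0,0],[0,0,0],[0,0,0],[0,0,0],[0,0,0]], claw=[36,36,36,36,36])

```text
t: 8.45
eef_pos: [0.5388, -0.0588, 0.2054]
tool_rot: [0.0, 0.623, 0.782, 0.0]
contact_force: [-0.5, -0.0, -0.9]
gripper_width: 0.425
```

Run:
```python
from h import *
status()
d=cam('wrist'); cv2.imwrite('pics/w5.png',d['pixels']); cv2.imwrite('pics/w5c.png',cv2.resize(d['pixels'][50:280,210:430],None,fx=2.6,fy=2.6,interpolation=cv2.INTER_CUBIC))
import pickle; pickle.dump(d,open('w5.pkl','wb'))
```

```text
t 8.45 p [ 0.5388 -0.0588  0.2054] yaw 102.87 tilt [ 0.001 -0.    -1.   ] F [-0.5 -0.  -0.9] w 36.3 q [ 0.43  0.34 -0.54  1.87  0.2   0.98  0.03]
```

View pics/w5.png

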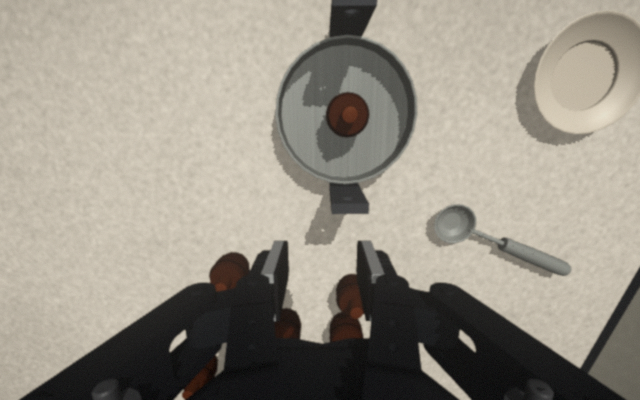

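View pics/w5c.png

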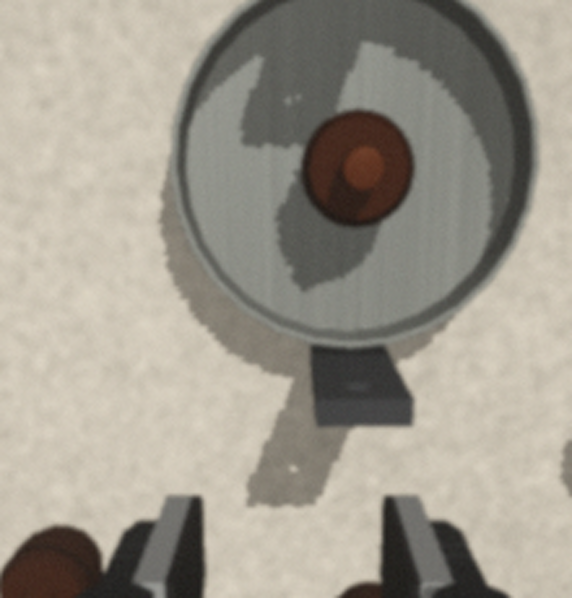

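```bash
cat >> h.py <<'E'
from scipy.optimize import least_squares
def rim(d,c0=None,z=.03,dbg=False):
    """outer rim points: walking inward from outside, first low r/b ratio"""
    c0=TIN if c0 is None else c0
    im=cv2.GaussianBlur(d['pixels'],(0,0),1.0).astype(float); ratio=im[:,:,2]/(im[:,:,0]+3)
    P=[]
    for a in np.arange(0,360,4):
        if abs(((a-TY-90+90)%180)-90)<16: continue
        e=np.array([np.cos(np.radians(a)),np.sin(np.radians(a))])
        rs=np.arange(.085,.060,-.0005); v=[]
        for r in rs:
            u=proj(d,[*(c0+r*e),z]); x,y=u
            if not(2<x<637 and 2<y<397) : v.append(np.nan); continue
            v.append(cv2.remap(ratio.astype(np.float32),np.float32([[x]]),np.float32([[y]]),1)[0,0])
        v=np.array(v)
        if np.isnan(v).any(): continue
        hi,lo=v[:6].mean(),v[-14:].min()
        if hi-lo<.08: continue
        k=np.argmax(v<(hi+lo)/2); P.append([*(c0+rs[k]*e)])
    P=np.array(P)
    f=lambda p:np.hypot(P[:,0]-p[0],P[:,1]-p[1])-p[2]
    s=least_squares(f,[*c0,.074],loss='soft_l1',f_scale=.0007)
    return s.x,len(P),np.abs(f(s.x)).mean()
def pots(d,roi=None):
    im=d['pixels']; b,g,r=[im[:,:,i].astype(int) for i in range(3)]
    m=((r>b*1.5)&(r<140)&(r>g*1.3)&(r>25)).astype(np.uint8); m=cv2.morphologyEx(m,cv2.MORPH_CLOSE,np.ones((5,5)))
    n,l,s,ce=cv2.connectedComponentsWithStats(m); out=[]
    for i in range(1,n):
        if s[i,4]<200: continue
        k=(l==i); th=np.percentile(r[k],86); kk=(k&(r>=th)).astype(np.uint8); kk=cv2.morphologyEx(kk,cv2.MORPH_OPEN,np.ones((3,3)))
        n2,l2,s2,c2=cv2.connectedComponentsWithStats(kk)
        if n2<2: continue
        j=1+np.argmax(s2[1:,4]); out.append((ce[i],s[i,4],ray(d,*ce[i],.025)[:2],c2[j],ray(d,*c2[j],.057)[:2]))
    return out
E
python3 - <<'E'
from h import *
import pickle
for f in ('w2','w4','w5'):
    d=pickle.load(open(f+'.pkl','rb')); print(f,rim(d),rim(d,z=.0)[0])
    if f=='w5':
        for q in pots(d): print(q[0].round(1),q[1],'body',q[2].round(4),q[3].round(1),'knob',q[4].round(4), 'in tin',ray(d,*q[3],.061)[:2].round(4))
        C=rim(d)[0]; print('bodyz.03',[ray(d,*q[0],.03)[:2].round(4) for q in pots(d)][:1])
E
```

```text
w2 (array([0.54646026, 0.0190826 , 0.07254709]), 74, np.float64(0.0002725355910834378)) [0.54587369 0.01969137 0.07754437]
w4 (array([0.54633022, 0.01971592, 0.07268279]), 63, np.float64(0.0003720516821900864)) [0.54804274 0.01226781 0.08043048]
w5 (array([0.54632388, 0.01940128, 0.07267102]), 74, np.float64(0.0002667119237945626)) [0.54840733 0.02023304 0.07946401]
[347.4 113.9] 1326 body [0.5484 0.0203] [349.8 113.5] knob [0.548  0.0201] in tin [0.5477 0.02  ]
[228. 272.] 991 body [ 0.4512 -0.1925] [220.4 286.2] knob [ 0.4524 -0.1921] in tin [ 0.4534 -0.1893]
[347.8 311.5] 1469 body [ 0.6086 -0.2147] [356.1 312.2] knob [ 0.6097 -0.1913] in tin [ 0.6085 -0.1885]
[287.1 325.5] 547 body [ 0.5367 -0.253 ] [288.5 332. ] knob [ 0.5387 -0.2355] in tin [ 0.5385 -0.2321]
[198.9 379.5] 503 body [ 0.4344 -0.3672] [186.6 393.9] knob [ 0.4305 -0.3562] in tin [ 0.4317 -0.3512]
bodyz.03 [array([0.548 , 0.0202])]
```

```bash
sed -i 's/TIN=np.array(\[.5468,.0203\]); TY=13.3/TIN=np.array([.5468,.0196]); TY=13.2/' h.py
python3 - <<'E'
from h import *
go(.452,-.1935,.12,103.2)
for s in [(-47,0),(47,0),(-23.5,40.7),(23.5,40.7),(-23.5,-40.7),(23.5,-40.7)]: print(s,slot(*s).round(4))
E
```

```text
dp [-4.52, -4.58, 3.38] ang [-0.01, -0.01, -0.05]
(-47, 0) [0.501  0.0089]
(47, 0) [0.5926 0.0303]
(-23.5, 40.7) [0.5146 0.0539]
(23.5, 40.7) [0.5604 0.0646]
(-23.5, -40.7) [ 0.5332 -0.0254]
(23.5, -40.7) [ 0.579  -0.0147]
```

Call:
jog_arm(dp=[[-1.3,-1.3,0.4],[-2.6,-2.6,1.4],[-3.9,-3.9,2.6],[-4.5,-4.6,3.4],[-4.5,-4.6,3.4]], angular=[[0,0,0],[0,0,0],[0,0,0],[0,0,0],[0,0,0]], claw=[36,36,36,36,36])

```text
t: 9.0
eef_pos: [0.446, -0.1953, 0.1154]
tool_rot: [-0.005, 0.624, 0.781, -0.002]
contact_force: [-0.1, 0.6, -0.7]
gripper_width: 0.421
```

Call:
jog_arm(dp=[[0,0,0],[0,0,0],[0,0,0],[0,0,0],[0,0,0]], angular=[[0,0,0],[0,0,0],[0,0,0],[0,0,0],[0,0,0]], claw=[36,36,36,36,36])

```text
t: 9.5
eef_pos: [0.4525, -0.1932, 0.1202]
tool_rot: [0.0, 0.622, 0.783, 0.0]
contact_force: [0.1, 0.8, -0.3]
gripper_width: 0.424
```

```bash
cat >> h.py <<'E'
def near(z=.057):
    """pots seen by the wrist camera, nearest to TCP"""
    d=cam('wrist'); o,p,M=st(); cv2.imwrite('pics/n%d.png'%(o['t']*100),d['pixels'])
    L=sorted([(np.hypot(*(q[4]-p[:2])),q) for q in pots(d)],key=lambda a:a[0])[:3]
    for dd,q in L: print(round(dd,4),'px',q[3].round(0),'area',q[1],'body',q[2].round(4),'knob',q[4].round(4))
E
python3 - <<'E'
from h import *
status(); near(); go(.452,-.1935,.043,103.2)
E
```

```text
t 9.5 p [ 0.4525 -0.1932  0.1202] yaw 103.03 tilt [ 0.001 -0.    -1.   ] F [ 0.1  0.8 -0.3] w 36.2 q [ 0.66  0.36 -0.46  2.06  0.23  0.76  0.29]
0.0015 px [321. 220.] area 2019 body [ 0.4526 -0.1955] knob [ 0.4525 -0.1949]
0.1573 px [521. 258.] area 2339 body [ 0.613  -0.1912] knob [ 0.6096 -0.1911]
0.1584 px [499. 298.] area 1162 body [ 0.6146 -0.2396] knob [ 0.607  -0.2278]
dp [-0.0, -0.02, 3.09] ang [0.01, 0.0, -0.04]
```

Call:
jog_arm(dp=[[-0.06,0,1],[-0.06,0,2.2],[-0.06,0,2.9],[-0.06,0,3.1],[-0.06,0,3.1]], angular=[[0,0,0],[0,0,0],[0,0,0],[0,0,0],[0,0,0]], claw=[36,36,36,36,36])

```text
t: 10.05
eef_pos: [0.4521, -0.1949, 0.0421]
tool_rot: [-0.001, 0.623, 0.783, -0.0]
contact_force: [0.3, 0.6, 0.3]
gripper_width: 0.424
```

Call:
jog_arm(dp=[[0,0,0],[0,0,0],[0,0,0],[0,0,0],[0,0,0]], angular=[[0,0,0],[0,0,0],[0,0,0],[0,0,0],[0,0,0]], claw=[36,5,5,5,5])

```text
t: 10.55
eef_pos: [0.4529, -0.1956, 0.0433]
tool_rot: [0.001, 0.623, 0.782, 0.0]
contact_force: [-0.8, -1.0, 7.1]
gripper_width: 0.161
```

Run:
```python
from h import *
status(); go(*slot(-47,0),.16,103.2)
```

```text
t 10.55 p [ 0.4529 -0.1956  0.0433] yaw 102.95 tilt [ 0.001 -0.001 -1.   ] F [-0.8 -1.   7.1] w 13.8 q [ 0.61  0.49 -0.4   2.11  0.33  0.6   0.2 ]
dp [7.53, 3.72, -4.67] ang [0.01, 0.01, -0.05]
```

Call:
jog_arm(dp=[[0,0,-1.2],[0,0,-2.6],[0,0,-4.2],[1,0.5,-4.7],[2.5,1.2,-4.7]], angular=[[0,0,0],[0,0,0],[0,0,0],[0,0,0],[0,0,0]], claw=[5,5,5,5,5])

```text
t: 11.05
eef_pos: [0.4689, -0.1297, 0.1625]
tool_rot: [0.003, 0.625, 0.781, 0.0]
contact_force: [1.6, 0.6, -1.4]
gripper_width: 0.161
```

Call:
jog_arm(dp=[[1.5,0.8,0],[3,1.5,0],[4.3,2.1,0],[5,2.5,0],[5,2.5,0]], angular=[[0,0,0],[0,0,0],[0,0,0],[0,0,0],[0,0,0]], claw=[5,5,5,5,5])

```text
t: 11.55
eef_pos: [0.5009, 0.0121, 0.1603]
tool_rot: [-0.0, 0.621, 0.784, 0.001]
contact_force: [0.2, 0.4, -0.9]
gripper_width: 0.164
```

Call:
jog_arm(dp=[[0,0,1],[0,0,2.2],[0,0,2.6],[0,0,2.6],[0,0,2.6]], angular=[[0,0,0],[0,0,0],[0,0,0],[0,0,0],[0,0,0]], claw=[5,5,5,5,5])

```text
t: 12.05
eef_pos: [0.5008, 0.0079, 0.0956]
tool_rot: [0.0, 0.623, 0.782, 0.0]
contact_force: [-0.0, 0.4, -0.5]
gripper_width: 0.165
```

Run:
```python
from h import *
status(); go(*slot(-47,0),.0473,103.2)
```

```text
t 12.05 p [0.5008 0.0079 0.0956] yaw 102.93 tilt [ 0.001 -0.    -1.   ] F [-0.   0.4 -0.5] w 14.1 q [ 0.3   0.43 -0.53  2.06  0.32  0.73 -0.21]
dp [0.03, 0.02, 1.93] ang [0.01, 0.0, -0.05]
```

Call:
jog_arm(dp=[[0.03,0.02,0.6],[0.03,0.02,1.2],[0.03,0.02,1.6],[0.03,0.02,1.9],[0.03,0.02,1.95]], angular=[[0,0,-0.05],[0,0,-0.05],[0,0,-0.05],[0,0,-0.05],[0,0,-0.05]], claw=[5,5,5,5,5])

```text
t: 12.55
eef_pos: [0.5, 0.009, 0.0459]
tool_rot: [-0.0, 0.621, 0.784, -0.001]
contact_force: [-6.7, -1.7, 22.1]
gripper_width: 0.166
```

Call:
jog_arm(dp=[[0,0,0],[0,0,0],[0,0,0],[0,0,0],[0,0,0]], angular=[[0,0,0],[0,0,0],[0,0,0],[0,0,0],[0,0,0]], claw=[5,5,5,5,5])

```text
t: 13.05
eef_pos: [0.5, 0.009, 0.046]
tool_rot: [-0.0, 0.621, 0.784, -0.001]
contact_force: [-2.9, -0.5, 7.5]
gripper_width: 0.163
```

Seated (z .046 = floor contact). Release and rise.

Call:
jog_arm(dp=[[0,0,-0.05],[0,0,-0.05],[0,0,-0.3],[0,0,-1.3],[0,0,-2.5]], angular=[[0,0,0],[0,0,0],[0,0,0],[0,0,0],[0,0,0]], claw=[30,30,30,30,30])

```text
t: 13.55
eef_pos: [0.4998, 0.0092, 0.1087]
tool_rot: [-0.001, 0.621, 0.784, -0.001]
contact_force: [0.5, -0.4, -0.5]
gripper_width: 0.348
```

Run:
```python
from h import *
status(); go(.534,-.263,.16,103.2)
```

```text
t 13.55 p [0.4998 0.0092 0.1087] yaw 103.23 tilt [-0.003  0.    -1.   ] F [ 0.5 -0.4 -0.5] w 29.8 q [ 0.31  0.41 -0.54  2.05  0.3   0.76 -0.19]
dp [-10.91, -1.16, -2.06] ang [-0.03, -0.01, 0.01]
```

Call:
jog_arm(dp=[[-0.5,0,-1.9],[-1.6,0.2,-3.6],[-3,0.3,-4],[-4,0.4,-4],[-4,0.4,-4]], angular=[[0,0,0],[0,0,0],[0,0,0],[0,0,0],[0,0,0]], claw=[36,36,36,36,36])

```text
t: 14.05
eef_pos: [0.5342, -0.0905, 0.2094]
tool_rot: [0.001, 0.624, 0.782, -0.0]
contact_force: [0.2, 0.1, 0.3]
gripper_width: 0.421
```

```bash
cat >> h.py <<'E'
def tinview(name):
    d=cam('wrist'); cv2.imwrite('pics/%s.png'%name,d['pixels']); r=rim(d); print('rim',r[0].round(4),r[1])
    c,s=np.cos(np.radians(TY)),np.sin(np.radians(TY))
    for q in pots(d):
        k=ray(d,*q[3],.061)[:2]; b=ray(d,*q[0],.029)[:2]; dv=k-r[0][:2]
        print(q[1],'tin' if np.hypot(*dv)<.06 else 'out',q[0].round(0),'knob',k.round(4) if np.hypot(*dv)<.06 else q[4].round(4),'body',b.round(4),'tinfr',(np.array([c*dv[0]+s*dv[1],-s*dv[0]+c*dv[1]])*1000).round(1))
E
python3 - <<'E'
from h import *
status(); tinview('w6'); go(.534,-.263,.13,103.2)
E
```

```text
t 14.05 p [ 0.5342 -0.0905  0.2094] yaw 102.85 tilt [ 0.002 -0.002 -1.   ] F [0.2 0.1 0.3] w 36.0 q [ 0.5   0.33 -0.54  1.87  0.2   0.99  0.09]
rim [0.5463 0.0192 0.0727] 58
1416 tin [311.  81.] knob [0.5003 0.0103] body [0.4999 0.0111] tinfr [-46.9   1.9]
1458 tin [359.  83.] knob [0.5477 0.02  ] body [0.5478 0.0205] tinfr [1.6 0.5]
1096 out [353. 306.] knob [ 0.6149 -0.2491] body [ 0.6087 -0.2379] tinfr [   5.  -273.6]
1018 out [292. 313.] knob [ 0.5361 -0.2639] body [ 0.5351 -0.2642] tinfr [ -74.1 -270. ]
dp [-6.83, -1.55, 3.16] ang [0.0, 0.01, -0.04]
```

View pics/w6.png

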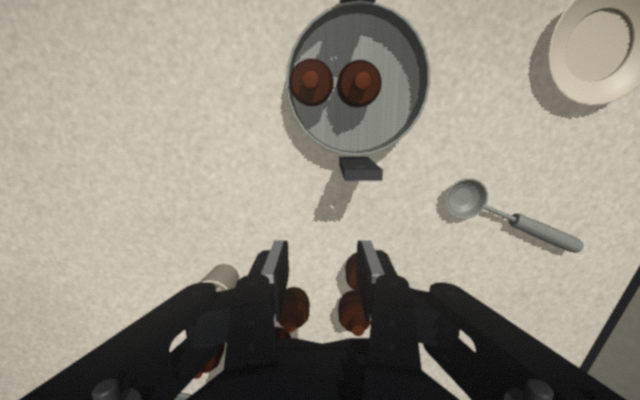

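Call:
jog_arm(dp=[[-1.8,-0.4,0],[-3.6,-0.8,0.8],[-5.4,-1.2,1.8],[-6.8,-1.6,3],[-6.8,-1.6,3.2]], angular=[[0,0,0],[0,0,0],[0,0,0],[0,0,0],[0,0,0]], claw=[36,36,36,36,36])

```text
t: 14.6
eef_pos: [0.5292, -0.2656, 0.1244]
tool_rot: [-0.003, 0.624, 0.781, -0.002]
contact_force: [-0.7, 0.1, -1.6]
gripper_width: 0.417
```

Call:
jog_arm(dp=[[0,0,0],[0,0,0],[0,0,0],[0,0,0],[0,0,0]], angular=[[0,0,0],[0,0,0],[0,0,0],[0,0,0],[0,0,0]], claw=[36,36,36,36,36])

```text
t: 15.1
eef_pos: [0.5338, -0.2599, 0.1294]
tool_rot: [0.001, 0.621, 0.784, 0.0]
contact_force: [-0.1, -0.2, 0.3]
gripper_width: 0.417
```

Run:
```python
from h import *
status(); near(); go(.534,-.263,.045,103.2)
```

```text
t 15.1 p [ 0.5338 -0.2599  0.1294] yaw 103.28 tilt [ 0.001 -0.    -1.   ] F [-0.1 -0.2  0.3] w 35.6 q [ 0.69  0.5  -0.45  1.82  0.27  0.88  0.35]
0.0026 px [321. 217.] area 1864 body [ 0.5344 -0.2634] knob [ 0.5341 -0.2627]
0.0714 px [292. 290.] area 1296 body [ 0.5288 -0.3298] knob [ 0.5249 -0.331 ]
0.0821 px [426. 224.] area 1937 body [ 0.616  -0.2495] knob [ 0.615  -0.2498]
dp [-0.11, -0.01, 3.37] ang [0.01, 0.01, 0.01]
```

Call:
jog_arm(dp=[[-0.11,0,1.2],[-0.11,0,2.4],[-0.11,0,3.2],[-0.11,0,3.4],[-0.11,0,3.4]], angular=[[0,0,0],[0,0,0],[0,0,0],[0,0,0],[0,0,0]], claw=[36,36,36,36,36])

```text
t: 15.65
eef_pos: [0.5336, -0.2629, 0.0433]
tool_rot: [-0.001, 0.621, 0.784, -0.0]
contact_force: [-0.3, 0.1, -0.6]
gripper_width: 0.42
```

Call:
jog_arm(dp=[[0,0,0],[0,0,0],[0,0,0],[0,0,0],[0,0,0]], angular=[[0,0,0],[0,0,0],[0,0,0],[0,0,0],[0,0,0]], claw=[36,5,5,5,5])

```text
t: 16.15
eef_pos: [0.5346, -0.2637, 0.0449]
tool_rot: [0.001, 0.621, 0.784, 0.0]
contact_force: [-1.8, -0.2, 6.4]
gripper_width: 0.162
```

```bash
cat >> h.py <<'E'
TC=np.array([.5463,.0193])
def ring(a,r=47.2):
    a=np.radians(a+TY); return TC+r/1000*np.array([np.cos(a),np.sin(a)])
E
python3 - <<'E'
from h import *
status(); print(ring(118.5)); go(*ring(118.5),.16,103.2)
E
```

```text
t 16.15 p [ 0.5346 -0.2637  0.0449] yaw 103.2 tilt [ 0.002 -0.001 -1.   ] F [-1.8 -0.2  6.4] w 13.8 q [ 0.66  0.61 -0.4   1.86  0.34  0.73  0.29]
[0.51490113 0.05454132]
dp [12.57, 2.15, -4.62] ang [0.02, 0.02, 0.0]
```

Call:
jog_arm(dp=[[0,0,-1.2],[0,0,-2.6],[0.4,0.1,-4.2],[1.8,0.4,-4.6],[3.6,0.7,-4.6]], angular=[[0,0,0],[0,0,0],[0,0,0],[0,0,0],[0,0,0]], claw=[5,5,5,5,5])

```text
t: 16.65
eef_pos: [0.5319, -0.1731, 0.1613]
tool_rot: [0.003, 0.623, 0.782, 0.001]
contact_force: [1.2, 0.0, -0.8]
gripper_width: 0.162
```

Call:
jog_arm(dp=[[1.8,0.3,0],[3.6,0.6,0],[5.4,0.9,0],[7.2,1.2,0],[8.6,1.4,0]], angular=[[0,0,0],[0,0,0],[0,0,0],[0,0,0],[0,0,0]], claw=[5,5,5,5,5])

```text
t: 17.15
eef_pos: [0.5147, 0.0487, 0.1591]
tool_rot: [0.0, 0.62, 0.784, 0.001]
contact_force: [0.1, 1.0, -0.2]
gripper_width: 0.163
```

Call:
jog_arm(dp=[[0.3,0,1],[0.3,0,2.2],[0.3,0,2.6],[0.3,0,2.6],[0.3,0,2.6]], angular=[[0,0,0],[0,0,0],[0,0,0],[0,0,0],[0,0,0]], claw=[5,5,5,5,5])

```text
t: 17.65
eef_pos: [0.5141, 0.0527, 0.0944]
tool_rot: [0.0, 0.621, 0.784, 0.0]
contact_force: [0.3, 0.8, -0.9]
gripper_width: 0.165
```

Run:
```python
from h import *
status(); go(.5154,.0536,.0485,103.2)
```

```text
t 17.65 p [0.5141 0.0527 0.0944] yaw 103.17 tilt [ 0.001  0.    -1.   ] F [ 0.3  0.8 -0.9] w 14.0 q [ 0.21  0.45 -0.53  2.02  0.33  0.75 -0.3 ]
dp [0.02, 0.06, 1.84] ang [0.01, 0.0, -0.01]
```

Call:
jog_arm(dp=[[0.02,0.06,0.5],[0.02,0.06,1.1],[0.02,0.06,1.5],[0.02,0.06,1.8],[0.02,0.06,1.9]], angular=[[0,0,0],[0,0,0],[0,0,0],[0,0,0],[0,0,0]], claw=[5,5,5,5,5])

```text
t: 18.15
eef_pos: [0.5141, 0.0535, 0.0471]
tool_rot: [-0.0, 0.621, 0.784, -0.002]
contact_force: [-15.6, -3.9, 49.5]
gripper_width: 0.163
```

Call:
jog_arm(dp=[[0,0,0],[0,0,0],[0,0,0],[0,0,0],[0,0,0]], angular=[[0,0,0],[0,0,0],[0,0,0],[0,0,0],[0,0,0]], claw=[5,5,5,5,5])

```text
t: 18.65
eef_pos: [0.514, 0.0534, 0.0473]
tool_rot: [0.0, 0.621, 0.784, -0.001]
contact_force: [-8.7, -2.8, 24.3]
gripper_width: 0.164
```

Call:
jog_arm(dp=[[0,0,-0.05],[0,0,-0.05],[0,0,-0.3],[0,0,-1.3],[0,0,-2.5]], angular=[[0,0,0],[0,0,0],[0,0,0],[0,0,0],[0,0,0]], claw=[30,30,30,30,30])

```text
t: 19.15
eef_pos: [0.5139, 0.0538, 0.1084]
tool_rot: [-0.001, 0.621, 0.784, -0.001]
contact_force: [1.0, 1.0, -0.0]
gripper_width: 0.349
```

Call:
jog_arm(dp=[[-0.5,0,-1.9],[-1.6,0,-3.6],[-3.2,0,-4],[-5,0,-4],[-6,0,-4]], angular=[[0,0,0],[0,0,0],[0,0,0],[0,0,0],[0,0,0]], claw=[36,36,36,36,36])

```text
t: 19.65
eef_pos: [0.5498, -0.0967, 0.2094]
tool_rot: [0.001, 0.623, 0.782, -0.0]
contact_force: [-0.6, 0.3, 0.2]
gripper_width: 0.42
```

Run:
```python
from h import *
status(); tinview('w7'); go(.524,-.331,.13,103.2)
```

```text
t 19.65 p [ 0.5498 -0.0967  0.2094] yaw 102.98 tilt [ 0.002 -0.002 -1.   ] F [-0.6  0.3  0.2] w 35.9 q [ 0.49  0.36 -0.53  1.83  0.21  1.01  0.1 ]
rim [0.5463 0.0192 0.0727] 52
4892 tin [321.  54.] knob [0.514  0.0546] body [0.5199 0.0313] tinfr [-23.4  41.8]
1699 out [346. 291.] knob [ 0.6148 -0.2493] body [ 0.6101 -0.2245] tinfr [   5.  -273.9]
dp [-8.75, -3.05, 3.18] ang [0.0, 0.04, -0.09]
```

View pics/w7.png

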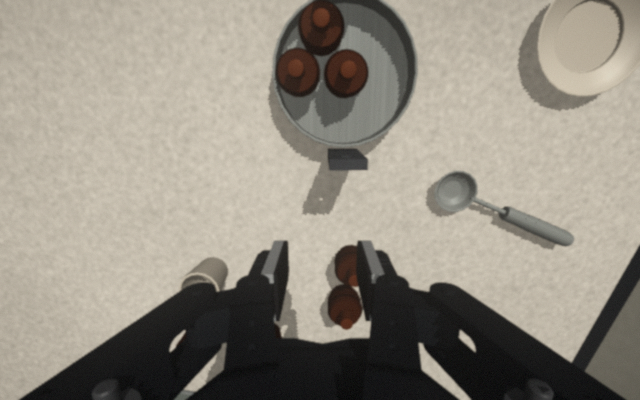

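Call:
jog_arm(dp=[[-1.8,-0.6,0],[-3.6,-1.2,0.2],[-5.4,-1.8,0.6],[-7.2,-2.5,1.4],[-8.8,-3.1,2.4]], angular=[[0,0,0],[0,0,0],[0,0,0],[0,0,0],[0,0,0]], claw=[36,36,36,36,36])

```text
t: 20.2
eef_pos: [0.5244, -0.325, 0.1499]
tool_rot: [0.001, 0.621, 0.784, 0.0]
contact_force: [0.6, 0.1, 0.0]
gripper_width: 0.421
```

Call:
jog_arm(dp=[[0,0,0.8],[0,0,0.8],[0,0,0.8],[0,0,0.8],[0,0,0.8]], angular=[[0,0,0],[0,0,0],[0,0,0],[0,0,0],[0,0,0]], claw=[36,36,36,36,36])

```text
t: 20.7
eef_pos: [0.5255, -0.3216, 0.131]
tool_rot: [0.001, 0.62, 0.784, 0.0]
contact_force: [-0.1, -0.1, -1.0]
gripper_width: 0.421
```

Run:
```python
from h import *
status(); near(); go(.524,-.331,.046,103.2)
```

```text
t 20.7 p [ 0.5255 -0.3216  0.131 ] yaw 103.34 tilt [ 0.002 -0.001 -1.   ] F [-0.1 -0.1 -1. ] w 35.9 q [ 0.76  0.52 -0.42  1.77  0.26  0.9   0.46]
0.0095 px [317. 224.] area 1826 body [ 0.5238 -0.3317] knob [ 0.5237 -0.3312]
0.0868 px [411. 266.] area 360 body [ 0.6178 -0.3658] knob [ 0.6074 -0.3497]
0.1 px [195. 229.] area 2016 body [ 0.431  -0.3574] knob [ 0.4316 -0.3571]
dp [-0.34, -0.14, 3.39] ang [0.02, 0.01, 0.02]
```

Call:
jog_arm(dp=[[-0.35,-0.15,0.5],[-0.35,-0.15,2],[-0.35,-0.15,3],[-0.35,-0.15,3.35],[-0.35,-0.15,3.35]], angular=[[0,0,0],[0,0,0],[0,0,0],[0,0,0],[0,0,0]], claw=[36,36,36,36,36])

```text
t: 21.25
eef_pos: [0.5215, -0.3318, 0.0442]
tool_rot: [-0.001, 0.621, 0.784, -0.0]
contact_force: [0.2, -0.0, 0.1]
gripper_width: 0.42
```

Call:
jog_arm(dp=[[0,0,0],[0,0,0],[0,0,0],[0,0,0],[0,0,0]], angular=[[0,0,0],[0,0,0],[0,0,0],[0,0,0],[0,0,0]], claw=[36,5,5,5,5])

```text
t: 21.75
eef_pos: [0.5237, -0.3325, 0.0473]
tool_rot: [0.001, 0.621, 0.784, 0.0]
contact_force: [0.1, 0.3, 6.3]
gripper_width: 0.162
```

Run:
```python
from h import *
status(); o,p,M=st(); off=np.array([.5237,-.3312])-p[:2]; print(off, ring(58.5)-off); go(*(ring(58.5)-off),.16,103.2)
```

```text
t 21.75 p [ 0.5237 -0.3325  0.0473] yaw 103.21 tilt [ 0.003 -0.001 -1.   ] F [0.1 0.3 6.3] w 13.9 q [ 0.75  0.64 -0.38  1.81  0.33  0.76  0.42]
[1.59528009e-05 1.33772717e-03] [0.56110449 0.06277516]
dp [15.04, 5.08, -4.53] ang [0.02, 0.02, 0.0]
```

Call:
jog_arm(dp=[[0,0,-1.4],[0,0,-3],[0.7,0.2,-4.5],[2.4,0.8,-4.5],[4.2,1.4,-4.5]], angular=[[0,0,0],[0,0,0],[0,0,0],[0,0,0],[0,0,0]], claw=[5,5,5,5,5])

```text
t: 22.25
eef_pos: [0.5331, -0.2222, 0.1599]
tool_rot: [0.002, 0.622, 0.783, 0.0]
contact_force: [1.4, 0.7, -1.4]
gripper_width: 0.161
```

Call:
jog_arm(dp=[[1.9,0.6,0],[3.8,1.3,0],[5.7,1.9,0],[7.6,2.6,0],[9.3,3.2,0]], angular=[[0,0,0],[0,0,0],[0,0,0],[0,0,0],[0,0,0]], claw=[5,5,5,5,5])

```text
t: 22.75
eef_pos: [0.557, 0.0252, 0.1585]
tool_rot: [0.0, 0.621, 0.784, 0.0]
contact_force: [1.0, 0.3, -1.5]
gripper_width: 0.16
```

Call:
jog_arm(dp=[[1.2,0.4,0],[1.5,0.5,0.5],[1.5,0.5,2],[1.5,0.5,2.5],[1.5,0.5,2.5]], angular=[[0,0,0],[0,0,0],[0,0,0],[0,0,0],[0,0,0]], claw=[5,5,5,5,5])

```text
t: 23.25
eef_pos: [0.5589, 0.0606, 0.0935]
tool_rot: [-0.002, 0.621, 0.783, -0.002]
contact_force: [0.6, -0.2, -1.1]
gripper_width: 0.164
```

Run:
```python
from h import *
status(); go(.5611,.0628,.0513,103.2)
```

```text
t 23.25 p [0.5589 0.0606 0.0935] yaw 103.15 tilt [-0.005 -0.001 -1.   ] F [ 0.6 -0.2 -1.1] w 14.0 q [ 0.17  0.52 -0.51  1.91  0.34  0.8  -0.29]
dp [0.07, 0.11, 1.69] ang [-0.06, 0.0, -0.01]
```

Call:
jog_arm(dp=[[0,0,0.4],[0,0,0.4],[0,0,0.4],[0,0,0.4],[0,0,0.4]], angular=[[0,0,0],[0,0,0],[0,0,0],[0,0,0],[0,0,0]], claw=[5,5,5,5,5])

```text
t: 23.75
eef_pos: [0.5613, 0.0622, 0.0863]
tool_rot: [0.0, 0.621, 0.784, 0.0]
contact_force: [0.5, -0.4, -1.4]
gripper_width: 0.161
```

Run:
```python
from h import *
status(); go(.5611,.0628,.0513,103.2)
```

```text
t 23.75 p [0.5613 0.0622 0.0863] yaw 103.2 tilt [ 0.001  0.    -1.   ] F [ 0.5 -0.4 -1.4] w 13.7 q [ 0.17  0.53 -0.5   1.92  0.35  0.78 -0.3 ]
dp [0.03, -0.0, 1.4] ang [0.01, 0.0, 0.0]
```

Call:
jog_arm(dp=[[0.03,0,0.5],[0.03,0,0.9],[0.03,0,1.2],[0.03,0,1.35],[0.03,0,1.4]], angular=[[0,0,0],[0,0,0],[0,0,0],[0,0,0],[0,0,0]], claw=[5,5,5,5,5])

```text
t: 24.25
eef_pos: [0.5601, 0.0629, 0.0512]
tool_rot: [-0.0, 0.621, 0.784, -0.001]
contact_force: [-7.6, -0.8, 21.2]
gripper_width: 0.162
```

Call:
jog_arm(dp=[[0,0,0],[0,0,0],[0,0,0],[0,0,0],[0,0,0]], angular=[[0,0,0],[0,0,0],[0,0,0],[0,0,0],[0,0,0]], claw=[5,5,5,5,5])

```text
t: 24.75
eef_pos: [0.5601, 0.0629, 0.0513]
tool_rot: [-0.0, 0.621, 0.784, -0.001]
contact_force: [-4.0, -1.6, 10.9]
gripper_width: 0.158
```

Call:
jog_arm(dp=[[0,0,-0.05],[0,0,-0.05],[0,0,-0.3],[0,0,-1.3],[0,0,-2.5]], angular=[[0,0,0],[0,0,0],[0,0,0],[0,0,0],[0,0,0]], claw=[30,30,30,30,30])

```text
t: 25.25
eef_pos: [0.5599, 0.0629, 0.1131]
tool_rot: [-0.001, 0.621, 0.784, -0.001]
contact_force: [0.3, 0.4, -0.3]
gripper_width: 0.352
```

Call:
jog_arm(dp=[[-0.5,0,-1.9],[-1.6,0,-3.6],[-3.2,0,-4],[-5,0,-4],[-6.2,0,-4]], angular=[[0,0,0],[0,0,0],[0,0,0],[0,0,0],[0,0,0]], claw=[36,36,36,36,36])

```text
t: 25.75
eef_pos: [0.5968, -0.0919, 0.2144]
tool_rot: [0.001, 0.622, 0.783, -0.0]
contact_force: [-0.2, 0.1, -0.1]
gripper_width: 0.422
```

Run:
```python
from h import *
status(); tinview('w8'); go(.615,-.2497,.13,103.2)
```

```text
t 25.75 p [ 0.5968 -0.0919  0.2144] yaw 103.04 tilt [ 0.002 -0.002 -1.   ] F [-0.2  0.1 -0.1] w 36.0 q [ 0.44  0.42 -0.51  1.72  0.23  1.05  0.08]
rim [0.5465 0.0193 0.0728] 50
6736 tin [287.  43.] knob [0.5602 0.0649] body [0.5305 0.0393] tinfr [23.8 41.2]
1881 out [597. 260.] knob [ 0.9181 -0.0458] body [ 0.9503 -0.1107] tinfr [ 342.7 -147. ]
1983 out [311. 280.] knob [ 0.6101 -0.1902] body [ 0.612  -0.2178] tinfr [  14.2 -216.3]
dp [-6.07, -0.64, 3.37] ang [0.0, 0.05, -0.1]
```

View pics/w8.png

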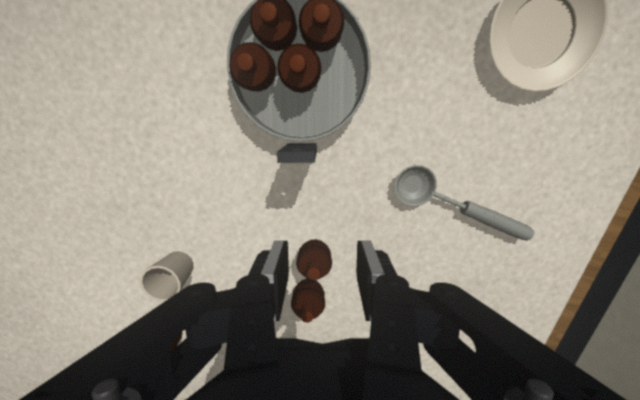

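Call:
jog_arm(dp=[[-1.5,-0.1,0.6],[-3,-0.3,1.6],[-4,-0.35,2.8],[-4,-0.35,3.4],[-4,-0.35,3.4]], angular=[[0,0,0],[0,0,0],[0,0,0],[0,0,0],[0,0,0]], claw=[36,36,36,36,36])

```text
t: 26.3
eef_pos: [0.6087, -0.187, 0.1256]
tool_rot: [-0.002, 0.621, 0.783, -0.001]
contact_force: [-1.0, 0.6, -0.2]
gripper_width: 0.418
```

Call:
jog_arm(dp=[[0,0,0],[0,0,0],[0,0,0],[0,0,0],[0,0,0]], angular=[[0,0,0],[0,0,0],[0,0,0],[0,0,0],[0,0,0]], claw=[36,36,36,36,36])

```text
t: 26.8
eef_pos: [0.6108, -0.1871, 0.1289]
tool_rot: [0.0, 0.621, 0.784, 0.0]
contact_force: [-1.0, -0.4, 0.4]
gripper_width: 0.421
```

Run:
```python
from h import *
status(); near(); go(.611,-.1912,.046,103.2)
```

```text
t 26.8 p [ 0.6108 -0.1871  0.1289] yaw 103.23 tilt [ 0.001 -0.    -1.   ] F [-1.  -0.4  0.4] w 36.0 q [ 0.53  0.56 -0.45  1.71  0.29  0.93  0.19]
0.0042 px [320. 219.] area 1877 body [ 0.6101 -0.1919] knob [ 0.61   -0.1913]
0.0612 px [304. 282.] area 1848 body [ 0.6149 -0.2497] knob [ 0.6103 -0.2484]
0.2463 px [ 81. 347.] area 2174 body [ 0.43   -0.3562] knob [ 0.4319 -0.3566]
dp [-0.16, -0.03, 3.31] ang [0.01, 0.0, 0.0]
```

Call:
jog_arm(dp=[[-0.15,-0.07,0.8],[-0.15,-0.07,2.1],[-0.15,-0.07,3],[-0.15,-0.07,3.3],[-0.15,-0.07,3.3]], angular=[[0,0,0],[0,0,0],[0,0,0],[0,0,0],[0,0,0]], claw=[36,36,36,36,36])

```text
t: 27.35
eef_pos: [0.609, -0.1912, 0.0449]
tool_rot: [-0.001, 0.621, 0.784, -0.0]
contact_force: [0.1, -0.0, 0.8]
gripper_width: 0.42
```

Call:
jog_arm(dp=[[0,0,0],[0,0,0],[0,0,0],[0,0,0],[0,0,0]], angular=[[0,0,0],[0,0,0],[0,0,0],[0,0,0],[0,0,0]], claw=[36,5,5,5,5])

```text
t: 27.85
eef_pos: [0.6106, -0.1916, 0.0472]
tool_rot: [0.001, 0.621, 0.784, 0.0]
contact_force: [-2.2, -0.7, 6.2]
gripper_width: 0.161
```

Run:
```python
from h import *
status(); o,p,M=st(); off=np.array([.6100,-.1913])-p[:2]; t=ring(-1.5,47.6)-off; print(off, t); go(*t,.16,103.2)
```

```text
t 27.85 p [ 0.6106 -0.1916  0.0472] yaw 103.2 tilt [ 0.002 -0.001 -1.   ] F [-2.2 -0.7  6.2] w 13.7 q [ 0.5   0.67 -0.41  1.75  0.35  0.79  0.15]
[-0.0005658   0.00033241] [0.5934768  0.02862026]
dp [8.73, 1.35, -4.52] ang [0.02, 0.01, 0.0]
```

Call:
jog_arm(dp=[[0,0,-1.4],[0,0,-3],[0.3,0,-4.5],[1.6,0.2,-4.5],[3.2,0.5,-4.5]], angular=[[0,0,0],[0,0,0],[0,0,0],[0,0,0],[0,0,0]], claw=[5,5,5,5,5])

```text
t: 28.35
eef_pos: [0.6041, -0.1124, 0.16]
tool_rot: [0.002, 0.623, 0.782, 0.0]
contact_force: [-0.2, 1.2, -1.8]
gripper_width: 0.158
```

Call:
jog_arm(dp=[[1.6,0.2,0],[3.2,0.5,0],[4.6,0.7,0],[5.5,0.9,0],[5.5,0.9,0]], angular=[[0,0,0],[0,0,0],[0,0,0],[0,0,0],[0,0,0]], claw=[5,5,5,5,5])

```text
t: 28.85
eef_pos: [0.5935, 0.0338, 0.1588]
tool_rot: [-0.001, 0.618, 0.786, 0.001]
contact_force: [0.1, -0.3, -1.0]
gripper_width: 0.159
```

Call:
jog_arm(dp=[[0,0,1.2],[0,0,2.4],[0,0,2.8],[0,0,2.8],[0,0,2.8]], angular=[[0,0,0],[0,0,0],[0,0,0],[0,0,0],[0,0,0]], claw=[5,5,5,5,5])

```text
t: 29.35
eef_pos: [0.5947, 0.0282, 0.0892]
tool_rot: [0.0, 0.621, 0.784, 0.0]
contact_force: [-0.3, 0.0, -1.6]
gripper_width: 0.161
```

Run:
```python
from h import *
status(); go(.5933,.0286,.0512,103.2)
```

```text
t 29.35 p [0.5947 0.0282 0.0892] yaw 103.19 tilt [ 0.001  0.    -1.   ] F [-0.3  0.  -1.6] w 13.8 q [ 0.21  0.56 -0.48  1.84  0.34  0.82 -0.21]
dp [0.03, -0.05, 1.52] ang [0.01, 0.0, -0.0]
```

Call:
jog_arm(dp=[[0.03,-0.05,0.5],[0.03,-0.05,1],[0.03,-0.05,1.3],[0.03,-0.05,1.45],[0.03,-0.05,1.5]], angular=[[0,0,0],[0,0,0],[0,0,0],[0,0,0],[0,0,0]], claw=[5,5,5,5,5])

```text
t: 29.85
eef_pos: [0.5922, 0.0288, 0.0512]
tool_rot: [-0.0, 0.621, 0.784, -0.001]
contact_force: [-5.9, -1.8, 16.8]
gripper_width: 0.159
```

Call:
jog_arm(dp=[[0,0,0],[0,0,0],[0,0,0],[0,0,0],[0,0,0]], angular=[[0,0,0],[0,0,0],[0,0,0],[0,0,0],[0,0,0]], claw=[5,5,5,5,5])

```text
t: 30.35
eef_pos: [0.5922, 0.0287, 0.0513]
tool_rot: [-0.0, 0.621, 0.784, -0.001]
contact_force: [-2.8, -1.3, 7.3]
gripper_width: 0.161
```

Call:
jog_arm(dp=[[0,0,-0.05],[0,0,-0.05],[0,0,-0.3],[0,0,-1.3],[0,0,-2.5]], angular=[[0,0,0],[0,0,0],[0,0,0],[0,0,0],[0,0,0]], claw=[30,30,30,30,30])

```text
t: 30.85
eef_pos: [0.5918, 0.0288, 0.1131]
tool_rot: [-0.001, 0.621, 0.784, -0.001]
contact_force: [0.8, -0.3, -0.0]
gripper_width: 0.349
```

Call:
jog_arm(dp=[[-0.5,0,-1.9],[-1.6,0,-3.6],[-3.2,0,-4],[-5,0,-4],[-5.5,0,-4]], angular=[[0,0,0],[0,0,0],[0,0,0],[0,0,0],[0,0,0]], claw=[36,36,36,36,36])

```text
t: 31.35
eef_pos: [0.6247, -0.1121, 0.2141]
tool_rot: [0.002, 0.624, 0.781, -0.001]
contact_force: [-1.2, -1.0, -0.5]
gripper_width: 0.421
```

Run:
```python
from h import *
status(); tinview('w9'); go(.6145,-.2497,.13,103.2)
```

```text
t 31.35 p [ 0.6247 -0.1121  0.2141] yaw 102.78 tilt [ 0.002 -0.004 -1.   ] F [-1.2 -1.  -0.5] w 36.0 q [ 0.44  0.47 -0.49  1.65  0.25  1.08  0.1 ]
rim [0.547  0.0188 0.0726] 32
6480 tin [273.  33.] knob [0.5935 0.0299] body [0.5441 0.0248] tinfr [47.8  0.2]
4948 out [592. 243.] knob [ 0.9311 -0.0787] body [ 0.9608 -0.1127] tinfr [ 347.7 -181.1]
647 out [295. 283.] knob [ 0.6167 -0.2256] body [ 0.6203 -0.2464] tinfr [  12.6 -251.5]
265 out [137. 315.] knob [ 0.4347 -0.3254] body [ 0.4285 -0.338 ] tinfr [-184.7 -306.3]
dp [-5.28, -1.61, 3.35] ang [-0.0, 0.03, -0.09]
```

View pics/w9.png

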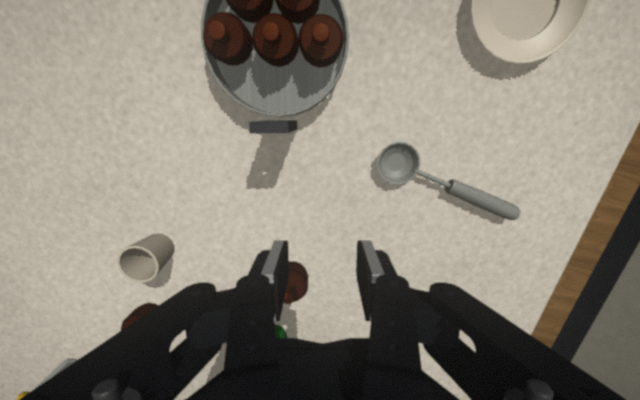

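Call:
jog_arm(dp=[[-1.6,-0.5,0.4],[-3.2,-1,1.3],[-4.8,-1.5,2.4],[-5.3,-1.6,3.4],[-5.3,-1.6,3.4]], angular=[[0,0,0],[0,0,0],[0,0,0],[0,0,0],[0,0,0]], claw=[36,36,36,36,36])

```text
t: 31.9
eef_pos: [0.6121, -0.2445, 0.1242]
tool_rot: [-0.003, 0.622, 0.783, -0.002]
contact_force: [-1.2, 0.5, -0.8]
gripper_width: 0.422
```

Call:
jog_arm(dp=[[0,0,0],[0,0,0],[0,0,0],[0,0,0],[0,0,0]], angular=[[0,0,0],[0,0,0],[0,0,0],[0,0,0],[0,0,0]], claw=[36,36,36,36,36])

```text
t: 32.4
eef_pos: [0.6159, -0.2426, 0.1291]
tool_rot: [0.001, 0.621, 0.784, 0.0]
contact_force: [0.3, 0.4, -0.3]
gripper_width: 0.421
```

Run:
```python
from h import *
status(); near(); go(.6145,-.2497,.046,103.2)
```

```text
t 32.4 p [ 0.6159 -0.2426  0.1291] yaw 103.26 tilt [ 0.001 -0.    -1.   ] F [ 0.3  0.4 -0.3] w 36.0 q [ 0.59  0.6  -0.43  1.65  0.29  0.96  0.28]
0.0071 px [319. 222.] area 1834 body [ 0.6153 -0.2504] knob [ 0.615  -0.2499]
0.2162 px [ 76. 292.] area 2533 body [ 0.4305 -0.358 ] knob [ 0.432  -0.3568]
dp [-0.26, -0.11, 3.31] ang [0.01, 0.01, 0.01]
```

Call:
jog_arm(dp=[[-0.27,-0.09,0.8],[-0.27,-0.09,2.1],[-0.27,-0.09,3],[-0.27,-0.09,3.3],[-0.27,-0.09,3.3]], angular=[[0,0,0],[0,0,0],[0,0,0],[0,0,0],[0,0,0]], claw=[36,36,36,36,36])

```text
t: 32.95
eef_pos: [0.6142, -0.2499, 0.0449]
tool_rot: [-0.001, 0.621, 0.784, -0.0]
contact_force: [-0.4, -0.6, 0.3]
gripper_width: 0.423
```

Call:
jog_arm(dp=[[0,0,0],[0,0,0],[0,0,0],[0,0,0],[0,0,0]], angular=[[0,0,0],[0,0,0],[0,0,0],[0,0,0],[0,0,0]], claw=[36,5,5,5,5])

```text
t: 33.45
eef_pos: [0.6156, -0.2506, 0.0473]
tool_rot: [0.001, 0.621, 0.784, 0.0]
contact_force: [-1.2, 0.8, 6.1]
gripper_width: 0.161
```

Run:
```python
from h import *
status(); o,p,M=st(); off=np.array([.6150,-.2499])-p[:2]; t=ring(-61.0,47.2)-off; print(off, t); go(*t,.16,103.2)
```

```text
t 33.45 p [ 0.6156 -0.2506  0.0473] yaw 103.2 tilt [ 0.002 -0.001 -1.   ] F [-1.2  0.8  6.1] w 13.8 q [ 0.57  0.7  -0.4   1.69  0.35  0.82  0.25]
[-0.00064936  0.0007046 ] [ 0.57865457 -0.01637058]
dp [9.45, 0.71, -4.52] ang [0.02, 0.02, 0.0]
```

Call:
jog_arm(dp=[[0,0,-1.4],[0,0,-3],[0.4,0,-4.5],[2,0.1,-4.5],[3.8,0.3,-4.5]], angular=[[0,0,0],[0,0,0],[0,0,0],[0,0,0],[0,0,0]], claw=[5,5,5,5,5])

```text
t: 33.95
eef_pos: [0.6008, -0.1573, 0.16]
tool_rot: [0.002, 0.623, 0.782, 0.0]
contact_force: [0.4, 1.1, -1.9]
gripper_width: 0.161
```

Call:
jog_arm(dp=[[1.6,0.1,0],[3.2,0.2,0],[4.6,0.3,0],[5.6,0.4,0],[5.6,0.4,0]], angular=[[0,0,0],[0,0,0],[0,0,0],[0,0,0],[0,0,0]], claw=[5,5,5,5,5])

```text
t: 34.45
eef_pos: [0.5774, -0.012, 0.1588]
tool_rot: [-0.001, 0.618, 0.786, 0.001]
contact_force: [0.6, 0.3, -0.8]
gripper_width: 0.161
```

Call:
jog_arm(dp=[[0,0,1.2],[0,0,2.2],[0,0,2.4],[0,0,2.4],[0,0,2.4]], angular=[[0,0,0],[0,0,0],[0,0,0],[0,0,0],[0,0,0]], claw=[5,5,5,5,5])

```text
t: 34.95
eef_pos: [0.579, -0.0177, 0.0994]
tool_rot: [0.001, 0.621, 0.784, 0.001]
contact_force: [0.1, -0.6, -0.2]
gripper_width: 0.159
```

Run:
```python
from h import *
status(); go(.5786,-.0164,.0512,103.2)
```

```text
t 34.95 p [ 0.579  -0.0177  0.0994] yaw 103.19 tilt [ 0.002 -0.    -1.   ] F [ 0.1 -0.6 -0.2] w 13.6 q [ 0.29  0.52 -0.48  1.88  0.32  0.82 -0.13]
dp [0.05, -0.01, 1.93] ang [0.02, 0.0, -0.0]
```

Call:
jog_arm(dp=[[0.05,0,0.5],[0.05,0,1.1],[0.05,0,1.6],[0.05,0,1.85],[0.05,0,1.91]], angular=[[0,0,0],[0,0,0],[0,0,0],[0,0,0],[0,0,0]], claw=[5,5,5,5,5])

```text
t: 35.45
eef_pos: [0.5772, -0.0163, 0.0512]
tool_rot: [-0.0, 0.621, 0.784, -0.001]
contact_force: [-8.8, -2.0, 27.1]
gripper_width: 0.158
```

Call:
jog_arm(dp=[[0,0,0],[0,0,0],[0,0,0],[0,0,0],[0,0,0]], angular=[[0,0,0],[0,0,0],[0,0,0],[0,0,0],[0,0,0]], claw=[5,5,5,5,5])

```text
t: 35.95
eef_pos: [0.5771, -0.0164, 0.0513]
tool_rot: [-0.0, 0.621, 0.784, -0.001]
contact_force: [-5.9, -2.0, 14.8]
gripper_width: 0.156
```

Call:
jog_arm(dp=[[0,0,-0.05],[0,0,-0.05],[0,0,-0.3],[0,0,-1.3],[0,0,-2.5]], angular=[[0,0,0],[0,0,0],[0,0,0],[0,0,0],[0,0,0]], claw=[30,30,30,30,30])

```text
t: 36.45
eef_pos: [0.5769, -0.0162, 0.1127]
tool_rot: [-0.001, 0.621, 0.784, -0.001]
contact_force: [-0.2, 0.1, 0.5]
gripper_width: 0.353
```

Call:
jog_arm(dp=[[-0.5,-0.2,-1.9],[-1.6,-0.6,-3.6],[-2.5,-1,-4],[-2.5,-1,-4],[-2.5,-1,-4]], angular=[[0,0,0],[0,0,0],[0,0,0],[0,0,0],[0,0,0]], claw=[36,36,36,36,36])

```text
t: 36.95
eef_pos: [0.5676, -0.0832, 0.2131]
tool_rot: [0.0, 0.622, 0.783, 0.0]
contact_force: [-0.0, 0.5, -0.7]
gripper_width: 0.419
```

```bash
cat >> h.py <<'E'
def knobs(name,z=.0615):
    """knob tops in the tin: bright-brown blobs"""
    d=cam('wrist'); im=d['pixels']; cv2.imwrite('pics/%s.png'%name,im); r=rim(d); print('rim',r[0].round(4),r[1])
    b,g,rr=[cv2.GaussianBlur(im,(0,0),1)[:,:,i].astype(int) for i in range(3)]
    c,s=np.cos(np.radians(TY)),np.sin(np.radians(TY))
    for th in (80,):
        m=((rr>b*1.6)&(rr>th)&(rr<170)).astype(np.uint8)
        n,l,ss,ce=cv2.connectedComponentsWithStats(m)
        for i in range(1,n):
            if ss[i,4]<25 or ss[i,4]>1500: continue
            k=ray(d,*ce[i],z)[:2]; dv=k-TC
            print(ce[i].round(0),ss[i,4],k.round(4),'tinfr',(np.array([c*dv[0]+s*dv[1],-s*dv[0]+c*dv[1]])*1000).round(1))
E
python3 - <<'E'
from h import *
status(); knobs('w10'); go(.432,-.357,.2,103.2)
E
```

```text
t 36.95 p [ 0.5676 -0.0832  0.2131] yaw 103.13 tilt [ 0.  0. -1.] F [-0.   0.5 -0.7] w 35.8 q [ 0.45  0.38 -0.52  1.79  0.22  1.03  0.08]
rim [0.5464 0.0193 0.0727] 34
[299.  30.] 189 [0.5143 0.0547] tinfr [-23.1  41.8]
[352.  30.] 219 [0.5602 0.065 ] tinfr [24.  41.3]
[274.  78.] 187 [0.5003 0.0105] tinfr [-46.8   2. ]
[326.  79.] 170 [0.5477 0.0204] tinfr [1.6 0.8]
[374.  81.] 183 [0.5916 0.0295] tinfr [46.4 -0.4]
[346. 125.] 154 [ 0.5758 -0.0151] tinfr [ 20.9 -40.3]
dp [-9.46, -7.79, 0.5] ang [-0.01, -0.01, 0.01]
```

View pics/w10.png

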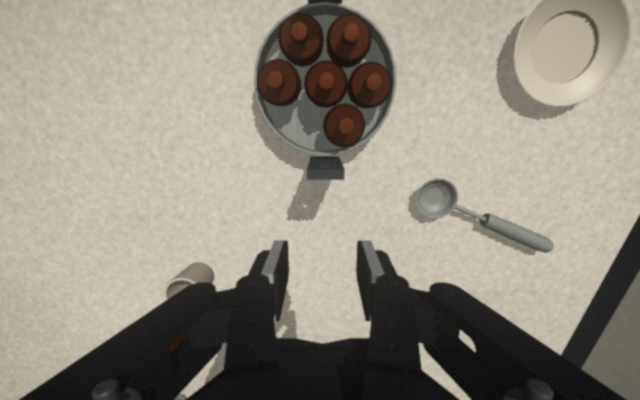

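Call:
jog_arm(dp=[[-1.5,-1.2,0],[-3,-2.4,0],[-4.5,-3.6,0.2],[-6,-4.8,0.4],[-7.5,-6,0.5]], angular=[[0,0,0],[0,0,0],[0,0,0],[0,0,0],[0,0,0]], claw=[36,36,36,36,36])

```text
t: 37.5
eef_pos: [0.4637, -0.2993, 0.1991]
tool_rot: [-0.001, 0.62, 0.785, 0.0]
contact_force: [-0.4, -0.7, 0.2]
gripper_width: 0.422
```

Call:
jog_arm(dp=[[-1.2,-1,0.4],[-2,-1.8,1.6],[-2,-1.8,2.8],[-2,-1.8,2.8],[-2,-1.8,2.8]], angular=[[0,0,0],[0,0,0],[0,0,0],[0,0,0],[0,0,0]], claw=[36,36,36,36,36])

```text
t: 38.0
eef_pos: [0.433, -0.3566, 0.1301]
tool_rot: [-0.001, 0.62, 0.785, 0.001]
contact_force: [0.7, 0.5, 0.5]
gripper_width: 0.425
```

Run:
```python
from h import *
status(); near(); go(.432,-.357,.046,103.2)
```

```text
t 38.0 p [ 0.433  -0.3566  0.1301] yaw 103.37 tilt [-0.001  0.002 -1.   ] F [0.7 0.5 0.5] w 36.3 q [ 0.89  0.44 -0.39  1.9   0.22  0.84  0.62]
0.0019 px [320. 214.] area 1846 body [ 0.4321 -0.358 ] knob [ 0.432  -0.3575]
0.1745 px [536. 254.] area 451 body [ 0.6279 -0.3615] knob [ 0.6082 -0.3504]
dp [0.02, -0.07, 3.41] ang [0.01, -0.01, 0.04]
```

Call:
jog_arm(dp=[[-0.03,-0.03,0.8],[-0.03,-0.03,2.1],[-0.03,-0.03,3],[-0.03,-0.03,3.35],[-0.03,-0.03,3.35]], angular=[[0,0,0],[0,0,0],[0,0,0],[0,0,0],[0,0,0]], claw=[36,36,36,36,36])

```text
t: 38.55
eef_pos: [0.4324, -0.3588, 0.047]
tool_rot: [-0.0, 0.62, 0.784, 0.0]
contact_force: [0.3, -0.0, -0.8]
gripper_width: 0.42
```

Call:
jog_arm(dp=[[0,0,0],[0,0,0],[0,0,0],[0,0,0],[0,0,0]], angular=[[0,0,0],[0,0,0],[0,0,0],[0,0,0],[0,0,0]], claw=[36,5,5,5,5])

```text
t: 39.05
eef_pos: [0.4325, -0.3601, 0.0482]
tool_rot: [0.001, 0.621, 0.784, -0.0]
contact_force: [-1.3, -0.0, 6.8]
gripper_width: 0.159
```

Run:
```python
from h import *
status(); o,p,M=st(); off=np.array([.432,-.3575])-p[:2]; a=np.radians(TY); t=TC+np.array([[np.cos(a),-np.sin(a)],[np.sin(a),np.cos(a)]])@[-.0245,-.0395]-off; print(off, t); go(*t,.16,103.2)
```

```text
t 39.05 p [ 0.4325 -0.3601  0.0482] yaw 103.2 tilt [ 0.002 -0.002 -1.   ] F [-1.3 -0.   6.8] w 13.6 q [ 0.85  0.56 -0.35  1.95  0.29  0.68  0.56]
[-0.00048286  0.00264335] [ 0.53195003 -0.02739431]
dp [12.04, 6.92, -4.48] ang [0.02, 0.02, 0.0]
```

Call:
jog_arm(dp=[[0,0,-1.4],[0,0,-3],[0.6,0.3,-4.5],[2,1.1,-4.5],[3.6,2.1,-4.5]], angular=[[0,0,0],[0,0,0],[0,0,0],[0,0,0],[0,0,0]], claw=[5,5,5,5,5])

```text
t: 39.55
eef_pos: [0.4626, -0.261, 0.1612]
tool_rot: [0.002, 0.623, 0.782, -0.0]
contact_force: [0.4, 0.8, -1.0]
gripper_width: 0.158
```

Call:
jog_arm(dp=[[1.7,1,0],[3.4,2,0],[5.1,2.9,0],[6.8,3.9,0],[8,4.6,0]], angular=[[0,0,0],[0,0,0],[0,0,0],[0,0,0],[0,0,0]], claw=[5,5,5,5,5])

```text
t: 40.05
eef_pos: [0.5291, -0.0351, 0.16]
tool_rot: [0.0, 0.62, 0.785, 0.001]
contact_force: [0.1, -1.0, 0.2]
gripper_width: 0.159
```

Call:
jog_arm(dp=[[0.4,0.2,0],[0.4,0.2,1.6],[0.4,0.2,2.2],[0.4,0.2,2.2],[0.4,0.2,2.2]], angular=[[0,0,0],[0,0,0],[0,0,0],[0,0,0],[0,0,0]], claw=[5,5,5,5,5])

```text
t: 40.55
eef_pos: [0.531, -0.0289, 0.1046]
tool_rot: [-0.0, 0.622, 0.783, -0.0]
contact_force: [0.9, -0.7, -0.5]
gripper_width: 0.156
```

Run:
```python
from h import *
status(); go(.532,-.0274,.0522,103.2)
d=cam('wrist'); cv2.imwrite('pics/w11.png',d['pixels'])
```

```text
t 40.55 p [ 0.531  -0.0289  0.1046] yaw 103.13 tilt [-0. -0. -1.] F [ 0.9 -0.7 -0.5] w 13.3 q [ 0.34  0.45 -0.5   1.98  0.3   0.78 -0.1 ]
dp [0.05, 0.05, 2.1] ang [-0.01, 0.0, -0.01]
```

View pics/w11.png

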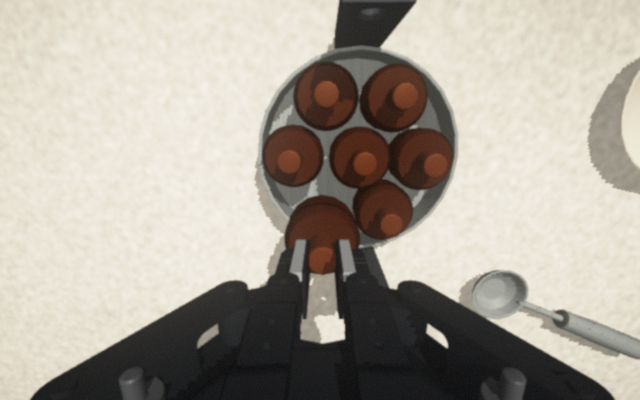

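Call:
jog_arm(dp=[[0.05,0.05,0.5],[0.05,0.05,1.1],[0.05,0.05,1.6],[0.05,0.05,1.95],[0.05,0.05,2.08]], angular=[[0,0,0],[0,0,0],[0,0,0],[0,0,0],[0,0,0]], claw=[5,5,5,5,5])

```text
t: 41.1
eef_pos: [0.5312, -0.0265, 0.052]
tool_rot: [-0.001, 0.621, 0.784, -0.001]
contact_force: [-10.9, 0.2, 36.9]
gripper_width: 0.162
```

Call:
jog_arm(dp=[[0,0,0],[0,0,0],[0,0,0],[0,0,0],[0,0,0]], angular=[[0,0,0],[0,0,0],[0,0,0],[0,0,0],[0,0,0]], claw=[5,5,5,5,5])

```text
t: 41.6
eef_pos: [0.5313, -0.0266, 0.0524]
tool_rot: [-0.0, 0.621, 0.784, -0.001]
contact_force: [-4.2, 0.3, 7.7]
gripper_width: 0.162
```

Call:
jog_arm(dp=[[0,0,-0.05],[0,0,-0.05],[0,0,-0.3],[0,0,-1.3],[0,0,-2.5]], angular=[[0,0,0],[0,0,0],[0,0,0],[0,0,0],[0,0,0]], claw=[30,30,30,30,30])

```text
t: 42.1
eef_pos: [0.531, -0.0264, 0.1147]
tool_rot: [-0.001, 0.621, 0.784, -0.001]
contact_force: [0.0, -0.3, 0.7]
gripper_width: 0.35
```

Call:
jog_arm(dp=[[0,0,-1.6],[0,0,-3.6],[0,0,-5],[0,0,-5.5],[0,0,-5.5]], angular=[[0,0,0],[0,0,0],[0,0,0],[0,0,0],[0,0,0]], claw=[36,36,36,36,36])

```text
t: 42.6
eef_pos: [0.533, -0.0265, 0.2543]
tool_rot: [0.002, 0.621, 0.784, 0.001]
contact_force: [0.3, -0.3, -0.6]
gripper_width: 0.421
```

Run:
```python
from h import *
status(); knobs('w12'); d=cam('top'); cv2.imwrite('pics/top2.png',cv2.resize(d['pixels'][110:260,230:440],None,fx=3.8,fy=3.8,interpolation=cv2.INTER_CUBIC))
```

```text
t 42.6 p [ 0.533  -0.0265  0.2543] yaw 103.19 tilt [ 0.004 -0.001 -1.   ] F [ 0.3 -0.3 -0.6] w 35.9 q [ 0.4   0.27 -0.56  1.84  0.16  1.07  0.01]
rim [0.5463 0.0195 0.0726] 26
[321. 106.] 124 [0.5142 0.0548] tinfr [-23.1  41.9]
[365. 106.] 141 [0.5603 0.0649] tinfr [24.1 41.2]
[300. 143.] 125 [0.5003 0.0107] tinfr [-46.7   2.1]
[343. 144.] 109 [0.5475 0.0202] tinfr [1.4 0.6]
[383. 145.] 118 [0.5918 0.0294] tinfr [46.6 -0.6]
[320. 178.] 102 [ 0.5307 -0.0235] tinfr [-24.9 -38.1]
[359. 180.] 100 [ 0.5759 -0.0151] tinfr [ 20.9 -40.2]
[599. 271.] 594 [ 0.906  -0.0596] tinfr [ 332.2 -159. ]
```

View pics/w12.png

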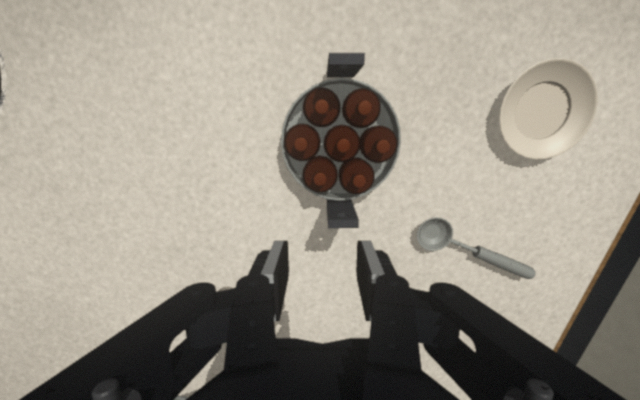

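View pics/top2.png

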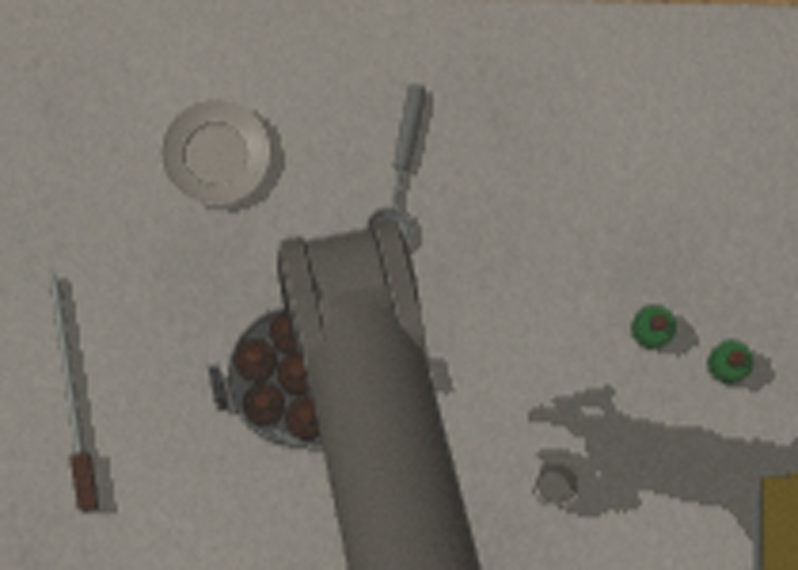

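Run:
```python
from h import *
import pickle
d=cam('wrist'); pickle.dump(d,open('w13.pkl','wb')); im=d['pixels']
a=cv2.resize(im[40:90,310:385],None,fx=8,fy=8,interpolation=cv2.INTER_CUBIC); b=cv2.resize(im[190:240,305:380],None,fx=8,fy=8,interpolation=cv2.INTER_CUBIC)
o=cv2.convertScaleAbs(np.vstack([a[:290],b[:290]]),alpha=1.8,beta=10); cv2.imwrite('pics/ears.png',o); print(o.shape)
```

```text
(580, 600, 3)
```

View pics/ears.png

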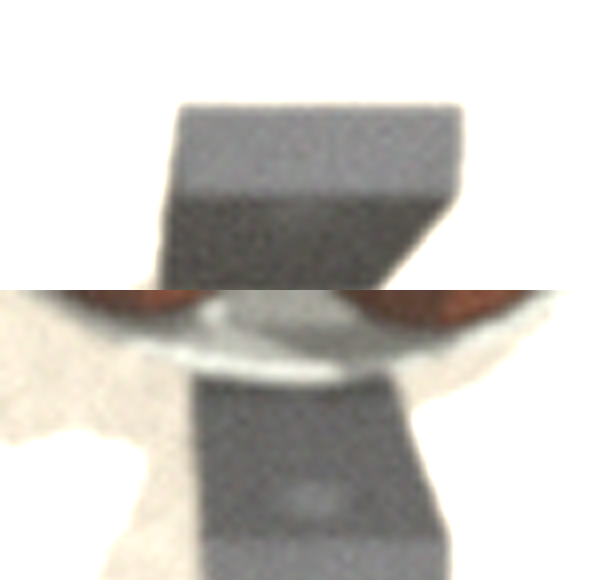

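Run:
```python
from h import *
import pickle
d=pickle.load(open('w13.pkl','rb'))
f=lambda x,y:ray(d,310+x/8-.44,40+y/8-.44,.093)[:2]; g=lambda x,y:ray(d,305+x/8-.44,190+(y-290)/8-.44,.093)[:2]
A=[f(173,196),f(458,196)];B=[g(203,538),g(448,540)]
O=[f(180,106),f(462,106)]
for q in (A,B,O): e=q[1]-q[0]; print(np.array(q).round(4),np.linalg.norm(e),np.degrees(np.arctan2(e[1],e[0])))
u=(A[0]+A[1])/2;l=(B[0]+B[1])/2;v=u-l; print('mid',(u+l)/2,np.linalg.norm(v),np.degrees(np.arctan2(v[1],v[0]))-90)
```

```text
[[0.5121 0.0915]
 [0.5446 0.0991]] 0.03340191651398959 13.183279847314092
[[ 0.5475 -0.0598]
 [ 0.5799 -0.0525]] 0.033221933447043134 12.738034882349952
[[0.5106 0.101 ]
 [0.5425 0.1085]] 0.03273160261984017 13.18019072610818
mid [0.54603793 0.01957987] 0.15559885375825058 13.156395919264838
```

Run:
```python
from h import *
go(.49,.13,.27,130)
```

```text
dp [6.48, -0.16, -0.78] ang [-0.03, -0.02, -5.36]
```

Call:
jog_arm(dp=[[1.6,0,-0.2],[3.2,0,-0.4],[4.8,-0.1,-0.6],[6.5,-0.2,-0.8],[6.5,-0.2,-0.8]], angular=[[0,0,-1.2],[0,0,-2.4],[0,0,-3.6],[0,0,-4.8],[0,0,-5.4]], claw=[60,60,60,60,60])

```text
t: 43.25
eef_pos: [0.4871, 0.1371, 0.2716]
tool_rot: [-0.001, 0.415, 0.91, 0.001]
contact_force: [0.9, -0.6, 0.6]
gripper_width: 0.701
```

Call:
jog_arm(dp=[[0,0,0],[0,0,0],[0,0,0],[0,0,0],[0,0,0]], angular=[[0,0,0],[0,0,0],[0,0,0],[0,0,0],[0,0,0]], claw=[60,60,60,60,60])

```text
t: 43.75
eef_pos: [0.49, 0.1299, 0.272]
tool_rot: [-0.0, 0.422, 0.907, -0.0]
contact_force: [-0.2, 0.2, -0.0]
gripper_width: 0.704
```

Run:
```python
from h import *
import pickle
status(); d=cam('wrist'); pickle.dump(d,open('w14.pkl','wb')); cv2.imwrite('pics/w14.png',d['pixels'])
```

```text
t 43.75 p [0.49   0.1299 0.272 ] yaw 130.12 tilt [-0. -0. -1.] F [-0.2  0.2 -0. ] w 60.1 q [ 0.25  0.23 -0.73  1.86  0.17  1.11  0.16]
```

View pics/w14.png

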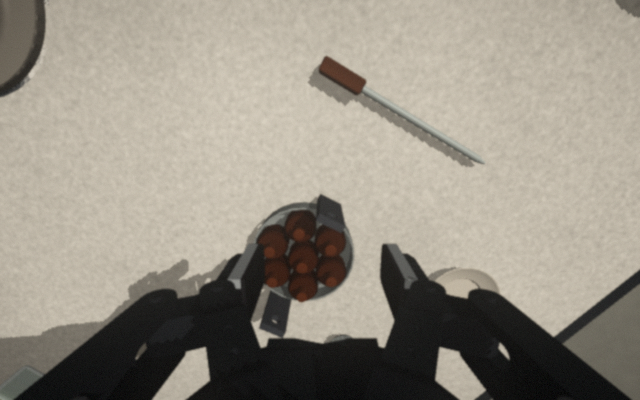

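```bash
cat >> h.py <<'E'
def rodm(d,ztop=.024,zax=.012):
    im=d['pixels']; b,g,r=[im[:,:,i].astype(int) for i in range(3)]
    m=((r>b*1.5)&(r>50)&(r<190)).astype(np.uint8)
    n,l,s,ce=cv2.connectedComponentsWithStats(m); return [(ce[i],s[i]) for i in range(1,n) if s[i,4]>150],l
E
python3 - <<'E'
from h import *
import pickle
d=pickle.load(open('w14.pkl','rb'))
L,l=rodm(d)
for ce,s in L: print(ce.round(1),s)
cv2.imwrite('pics/rodc.png',cv2.resize(d['pixels'][45:175,300:495],None,fx=4,fy=4,interpolation=cv2.INTER_CUBIC))
E
```

```text
[341.7  75. ] [320  57  45  36 743]
[292.9 221.3] [286 212  17  20 156]
[300.1 234.6] [292 226  19  16 202]
[331.9 242.3] [317 228  28  31 544]
[273.  244.1] [258 230  28  29 552]
[303.9 259.7] [290 246  27  28 502]
[332.5 272.6] [318 260  27  27 475]
[276.2 274.2] [265 262  23  26 446]
[303.9 288.1] [290 277  27  25 432]
```

View pics/rodc.png

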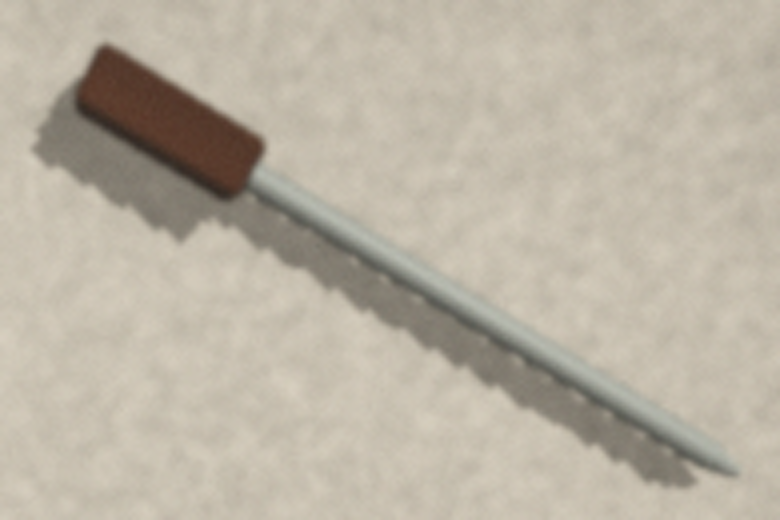

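Run:
```python
from h import *
import pickle
d=pickle.load(open('w14.pkl','rb'))
f=lambda x,y,z:ray(d,300+x/4-.4,45+y/4-.4,z)[:2]
S=f(254,177,.012);T=f(738,474,.012);print(S,T,np.linalg.norm(T-S))
v=T-S;print('head',np.degrees(np.arctan2(v[1],v[0])))
G=f(171,118,.024); u=v/np.linalg.norm(v); print('grip top ctr',G,'from shoulder',S-.03*u)
e=f(265,140,.024)-f(103,45,.024); print(np.degrees(np.arctan2(e[1],e[0])),np.linalg.norm(e))
```

```text
[0.46164768 0.24551737] [0.65300491 0.28195139] 0.19479483418932017
head 10.779971193756916
grip top ctr [0.43021    0.23981444] from shoulder [0.43217709 0.23990623]
12.075776280533862 0.056756560725982376
```

Run:
```python
from h import *
go(.437,.2408,.14,191)
```

```text
dp [4.75, 1.24, 5.28] ang [-0.0, -0.0, -12.17]
```

Call:
jog_arm(dp=[[0.8,0.2,0],[1.6,0.4,0],[2.6,0.7,0.5],[3.7,1,1.2],[4.8,1.2,2]], angular=[[0,0,-1.5],[0,0,-3],[0,0,-4.5],[0,0,-6],[0,0,-7.5]], claw=[50,50,50,50,50])

```text
t: 44.3
eef_pos: [0.4356, 0.2425, 0.2223]
tool_rot: [0.001, 0.105, 0.994, 0.001]
contact_force: [0.3, 0.1, 0.4]
gripper_width: 0.589
```

Call:
jog_arm(dp=[[0,0,1],[0,0,2],[0,0,3.2],[0,0,3.2],[0,0,3.2]], angular=[[0,0,-1.5],[0,0,-3],[0,0,-4.6],[0,0,-4.6],[0,0,-4.6]], claw=[50,50,50,50,50])

```text
t: 44.8
eef_pos: [0.4353, 0.2416, 0.1425]
tool_rot: [-0.0, -0.091, 0.996, 0.0]
contact_force: [0.9, -1.0, 0.7]
gripper_width: 0.587
```

Call:
jog_arm(dp=[[0,0,0],[0,0,0],[0,0,0],[0,0,0],[0,0,0]], angular=[[0,0,0],[0,0,0],[0,0,0],[0,0,0],[0,0,0]], claw=[50,50,50,50,50])

```text
t: 45.3
eef_pos: [0.4355, 0.2416, 0.1426]
tool_rot: [0.0, -0.093, 0.996, 0.0]
contact_force: [-0.1, -0.4, 0.1]
gripper_width: 0.587
```

Run:
```python
from h import *
import pickle
status(); d=cam('wrist'); pickle.dump(d,open('w15.pkl','wb')); cv2.imwrite('pics/w15.png',d['pixels']); go(.437,.2408,.004,191)
```

```text
t 45.3 p [0.4355 0.2416 0.1426] yaw -169.31 tilt [ 0.001  0.    -1.   ] F [-0.1 -0.4  0.1] w 50.1 q [ 0.1   0.45 -0.9   2.01  0.45  0.89  0.71]
dp [-0.05, -0.04, 5.54] ang [-0.0, 0.0, -0.06]
```

View pics/w15.png

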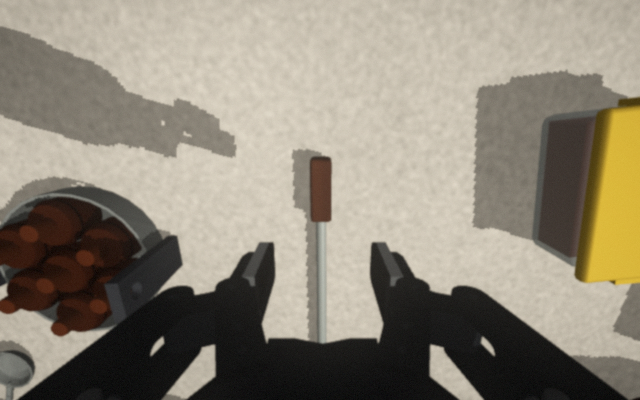

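Run:
```python
from h import *
import pickle
d=pickle.load(open('w15.pkl','rb'))
f=lambda x,y,z:ray(d,x,y,z)[:2]
a=f(320,158,.024);b=f(321,220,.024);S=f(321.5,221,.012);c=f(322.5,335,.012)
print(a,b,np.linalg.norm(a-b),S); e=b-a;g=c-S
print(np.degrees(np.arctan2(e[1],e[0])),np.degrees(np.arctan2(g[1],g[0])))
m=((lambda i:((i[:,:,2]>i[:,:,0]*1.5)&(i[:,:,2]>50)).astype(np.uint8))(d['pixels'].astype(int)))[150:225,300:345]
ys,xs=np.nonzero(m); print(ys.min()+150,ys.max()+150,[ (y+150,xs[ys==y].min()+300,xs[ys==y].max()+300) for y in (15,40,60)])
```

```text
[0.40025096 0.23338327] [0.45728321 0.24498114] 0.05819955965666372 [0.46239432 0.24638751]
11.49471488233987 11.123227875803826
158 221 [(165, np.int64(311), np.int64(330)), (190, np.int64(311), np.int64(329)), (210, np.int64(311), np.int64(330))]
```

Call:
jog_arm(dp=[[0,0,1.5],[0,0,3],[0,0,4.3],[0,0,5],[0,0,5.3]], angular=[[0,0,-0.1],[0,0,-0.1],[0,0,-0.1],[0,0,-0.1],[0,0,-0.1]], claw=[50,50,50,50,50])

```text
t: 45.85
eef_pos: [0.4343, 0.241, 0.008]
tool_rot: [-0.001, -0.098, 0.995, -0.001]
contact_force: [-0.1, 0.5, 0.6]
gripper_width: 0.581
```

Call:
jog_arm(dp=[[0,0,0],[0,0,0],[0,0,0],[0,0,0],[0,0,0]], angular=[[0,0,0],[0,0,0],[0,0,0],[0,0,0],[0,0,0]], claw=[50,50,50,50,50])

```text
t: 46.35
eef_pos: [0.4358, 0.2416, 0.0103]
tool_rot: [0.001, -0.098, 0.995, 0.0]
contact_force: [0.3, 0.1, -0.6]
gripper_width: 0.58
```

Run:
```python
from h import *
status(); go(.436,.2407,.006,191.2)
```

```text
t 46.35 p [0.4358 0.2416 0.0103] yaw -168.8 tilt [ 0.001  0.    -1.   ] F [ 0.3  0.1 -0.6] w 49.6 q [-0.05  0.64 -0.72  2.09  0.7   0.67  0.51]
dp [-0.0, -0.04, 0.17] ang [0.0, 0.01, -0.0]
```

Call:
jog_arm(dp=[[0,-0.04,0.16],[0,-0.04,0.16],[0,-0.04,0.16],[0,-0.04,0.16],[0,-0.04,0.16]], angular=[[0,0,0],[0,0,0],[0,0,0],[0,0,0],[0,0,0]], claw=[50,50,10,10,10], grip_force=60)

```text
t: 46.85
eef_pos: [0.4356, 0.2408, 0.0059]
tool_rot: [0.0, -0.098, 0.995, 0.0]
contact_force: [-1.5, -0.7, 3.4]
gripper_width: 0.213
```

Call:
jog_arm(dp=[[0,0,0],[0,0,0],[0,0,0],[0,0,0],[0,0,0]], angular=[[0,0,0],[0,0,0],[0,0,0],[0,0,0],[0,0,0]], claw=[10,10,10,10,10])

```text
t: 47.35
eef_pos: [0.4356, 0.2408, 0.0059]
tool_rot: [0.0, -0.098, 0.995, 0.0]
contact_force: [-1.2, 0.3, 5.2]
gripper_width: 0.215
```

Run:
```python
from h import *
status()
```

```text
t 47.35 p [0.4356 0.2408 0.0059] yaw -168.78 tilt [ 0.  0. -1.] F [-1.2  0.3  5.2] w 18.3 q [-0.06  0.65 -0.72  2.09  0.71  0.66  0.51]
```

Call:
jog_arm(dp=[[0,0,-0.5],[0,0,-1.5],[0,0,-3],[0,0,-4.5],[0,0,-6]], angular=[[0,0,0],[0,0,0],[0,0,0],[0,0,0],[0,0,0]], claw=[10,10,10,10,10])

```text
t: 47.85
eef_pos: [0.4349, 0.2402, 0.1573]
tool_rot: [-0.001, -0.098, 0.995, -0.0]
contact_force: [0.5, 0.2, -0.4]
gripper_width: 0.214
```

Run:
```python
from h import *
status(); go(.472,.337,.155,103.15)
d=cam('wrist'); cv2.imwrite('pics/w16.png',d['pixels'])
```

```text
t 47.85 p [0.4349 0.2402 0.1573] yaw -168.76 tilt [-0.001 -0.    -1.   ] F [ 0.5  0.2 -0.4] w 18.3 q [ 0.13  0.43 -0.93  2.    0.43  0.92  0.75]
dp [-2.21, 3.51, 0.09] ang [-0.01, -0.01, 17.62]
```

View pics/w16.png

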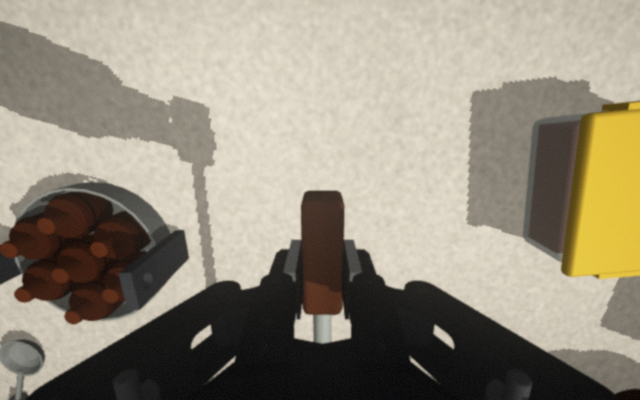

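Call:
jog_arm(dp=[[-0.3,0.5,0],[-0.6,1,0],[-1,1.5,0],[-1.4,2.2,0],[-1.8,2.8,0]], angular=[[0,0,1.4],[0,0,2.8],[0,0,4.2],[0,0,5.6],[0,0,7]], claw=[10,10,10,10,10])

```text
t: 48.4
eef_pos: [0.466, 0.3185, 0.1559]
tool_rot: [-0.0, 0.208, 0.978, -0.0]
contact_force: [-0.3, 0.4, -1.3]
gripper_width: 0.218
```

Run:
```python
from h import *
status(); go(.472,.337,.155,103.15)
```

```text
t 48.4 p [0.466  0.3185 0.1559] yaw 155.93 tilt [-0. -0. -1.] F [-0.3  0.4 -1.3] w 18.6 q [-0.13  0.49 -0.75  1.86  0.4   0.95  0.09]
dp [0.08, 0.77, 0.03] ang [-0.0, -0.0, 10.56]
```

Call:
jog_arm(dp=[[0,0.2,0],[0,0.4,0],[0,0.6,0],[0.1,0.8,0],[0.1,0.8,0]], angular=[[0,0,1.4],[0,0,2.8],[0,0,4.2],[0,0,5.6],[0,0,7]], claw=[10,10,10,10,10])

```text
t: 48.9
eef_pos: [0.4713, 0.338, 0.1559]
tool_rot: [-0.0, 0.493, 0.87, 0.0]
contact_force: [0.5, -0.5, -1.8]
gripper_width: 0.219
```

Call:
jog_arm(dp=[[0,0,0],[0,0,0],[0,0,0],[0,0,0],[0,0,0]], angular=[[0,0,1.4],[0,0,2.8],[0,0,3.5],[0,0,3.5],[0,0,3.5]], claw=[10,10,10,10,10])

```text
t: 49.4
eef_pos: [0.4716, 0.3372, 0.1558]
tool_rot: [-0.0, 0.617, 0.787, -0.0]
contact_force: [0.1, 0.3, -0.8]
gripper_width: 0.215
```

Run:
```python
from h import *
status(); go(.472,.337,.07,103.15)
d=cam('wrist'); cv2.imwrite('pics/w17.png',d['pixels'])
d=cam('top'); cv2.imwrite('pics/top3.png',cv2.resize(d['pixels'][110:260,200:410],None,fx=3.8,fy=3.8,interpolation=cv2.INTER_CUBIC))
```

```text
t 49.4 p [0.4716 0.3372 0.1558] yaw 103.83 tilt [-0. -0. -1.] F [ 0.1  0.3 -0.8] w 18.4 q [-0.31  0.46 -0.54  1.83  0.29  0.93 -0.74]
dp [-0.01, 0.01, 3.43] ang [-0.0, 0.0, 0.14]
```

View pics/top3.png

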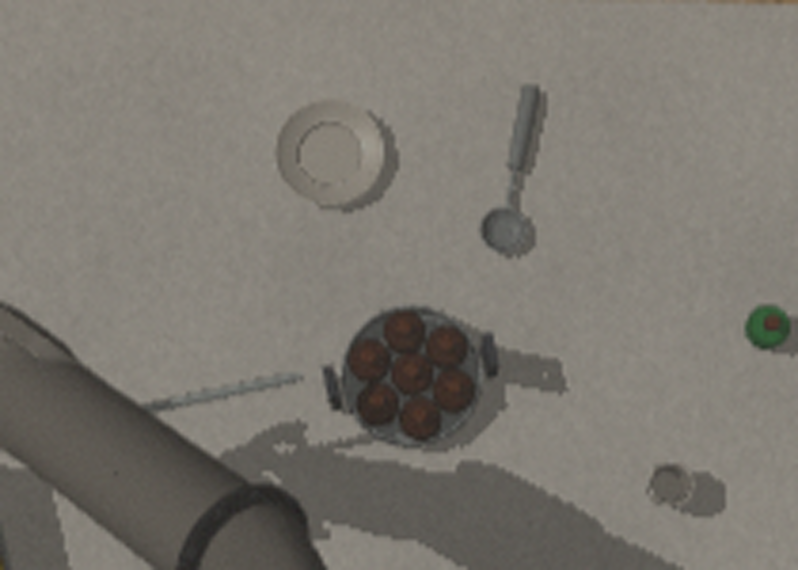

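View pics/w17.png

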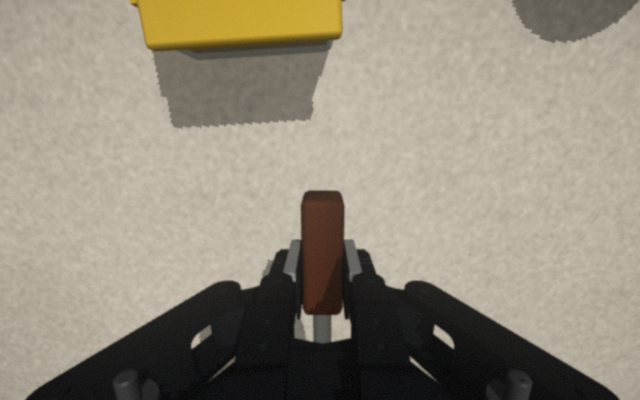

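Call:
jog_arm(dp=[[0,0,0.8],[0,0,2],[0,0,3],[0,0,3.4],[0,0,3.4]], angular=[[0,0,0.14],[0,0,0.14],[0,0,0.14],[0,0,0.14],[0,0,0.14]], claw=[10,10,10,10,10])

```text
t: 50.0
eef_pos: [0.4711, 0.3366, 0.0695]
tool_rot: [-0.0, 0.622, 0.783, -0.001]
contact_force: [-0.5, -0.5, -1.0]
gripper_width: 0.217
```

Call:
jog_arm(dp=[[0,0,0],[0,0,0],[0,0,0],[0,0,0],[0,0,0]], angular=[[0,0,0],[0,0,0],[0,0,0],[0,0,0],[0,0,0]], claw=[10,10,10,10,10])

```text
t: 50.5
eef_pos: [0.4721, 0.3374, 0.0712]
tool_rot: [0.0, 0.622, 0.783, 0.0]
contact_force: [-0.0, -0.6, -0.2]
gripper_width: 0.22
```

Run:
```python
from h import *
import pickle
status(); go(.472,.337,.07,103.15)
d=cam('top'); pickle.dump(d,open('t4.pkl','wb')); cv2.imwrite('pics/top4.png',cv2.resize(d['pixels'][160:240,240:350],None,fx=7,fy=7,interpolation=cv2.INTER_CUBIC))
s=cam('scene'); pickle.dump(s,open('s4.pkl','wb')); cv2.imwrite('pics/scene4.png',cv2.resize(s['pixels'][165:255,280:410],None,fx=6,fy=6,interpolation=cv2.INTER_CUBIC))
```

```text
t 50.5 p [0.4721 0.3374 0.0712] yaw 103.01 tilt [ 0.001  0.    -1.   ] F [-0.  -0.6 -0.2] w 18.8 q [-0.36  0.57 -0.49  1.89  0.37  0.77 -0.82]
dp [-0.01, -0.01, 0.05] ang [0.01, -0.0, -0.03]
```

View pics/top4.png

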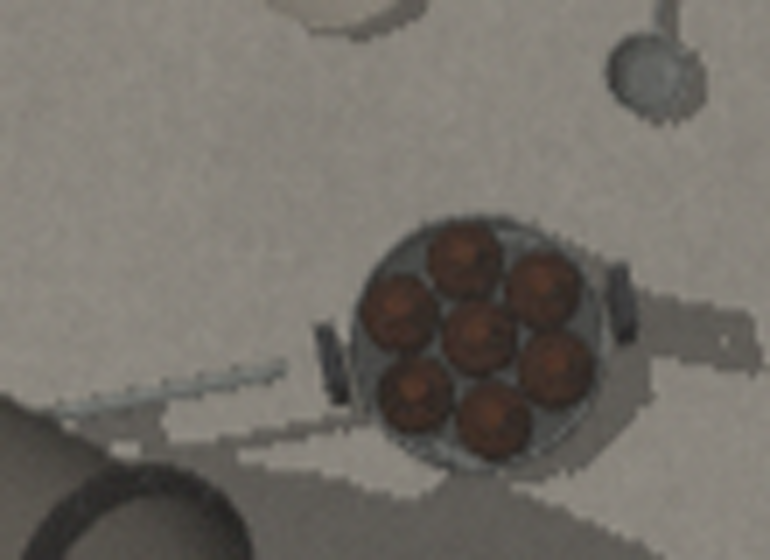

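View pics/scene4.png

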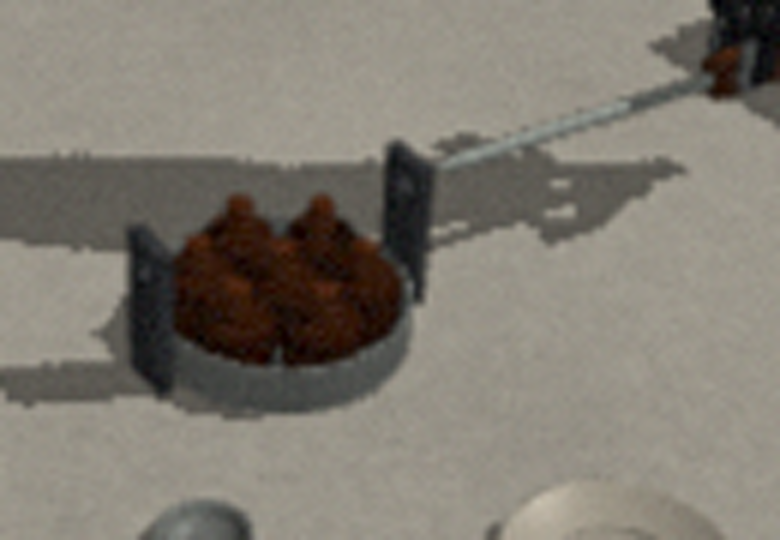

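Run:
```python
from h import *
import pickle
t=pickle.load(open('t4.pkl','rb'));s=pickle.load(open('s4.pkl','rb'))
a=np.radians(13.15);ey=np.array([-np.sin(a),np.cos(a)]);ex=np.array([np.cos(a),np.sin(a)]);C=np.array([.5462,.0194])
P=lambda x,y,z:np.array([*(C+ex*x/1000+ey*y/1000),z])
ts=lambda p:((p-[240,160]+.44)*7).round(0); ss=lambda p:((p-[280,165]+.44)*6).round(0)
for y in (105,150,200,250,300): print(y,'top',ts(proj(t,P(0,y,.076))),'scene',ss(proj(s,P(0,y,.076))))
for y in (88,78,-78,-88):
  for x in (-17,17): print('ear',x,y,'top',ts(proj(t,P(x,y,.093))),'scene',ss(proj(s,P(x,y,.093))))
print('hole inner',ss(proj(s,P(0,78,.076))))
```

```text
105 top [285. 371.] scene [438. 174.]
150 top [205. 387.] scene [502. 153.]
200 top [116. 405.] scene [571. 130.]
250 top [ 27. 424.] scene [638. 108.]
300 top [-63. 442.] scene [703.  87.]
ear -17 88 top [320. 390.] scene [398. 143.]
ear 17 88 top [308. 330.] scene [432. 172.]
ear -17 78 top [338. 387.] scene [383. 147.]
ear 17 78 top [326. 326.] scene [418. 177.]
ear -17 -78 top [616. 329.] scene [140. 225.]
ear 17 -78 top [604. 269.] scene [171. 258.]
ear -17 -88 top [634. 326.] scene [123. 230.]
ear 17 -88 top [621. 266.] scene [154. 263.]
hole inner [398. 187.]
```

```bash
cat > line.py <<'E'
from h import *
a=np.radians(13.15);ey=np.array([-np.sin(a),np.cos(a)]);ex=np.array([np.cos(a),np.sin(a)]);C=np.array([.5462,.0194])
P=lambda x,y,z:np.array([*(C+ex*x/1000+ey*y/1000),z])
def prof(d,ys,lim=9,sign=1):
    """offset (px) of shaft centre from the predicted axis line, perpendicular, at tin-y stations"""
    g=cv2.cvtColor(d['pixels'],cv2.COLOR_BGR2GRAY).astype(np.float32); out=[]
    for y in ys:
        p=proj(d,P(0,y,.076)); q=proj(d,P(0,y+5,.076)); u=(q-p)/np.linalg.norm(q-p); n=np.array([u[1],-u[0]])
        if n[1]>0:n=-n   # n points up in image
        s=np.arange(-lim,lim+.01,.25); acc=0
        for k in np.arange(-2,2.1,.5):
            X=(p+u*k)[:,None]+n[:,None]*s; acc=acc+cv2.remap(g,X[0][None].astype(np.float32),X[1][None].astype(np.float32),1)[0]
        out.append((acc/9).round(0).astype(int))
    return s,out
E
python3 - <<'E'
from line import *
import pickle
s=pickle.load(open('s4.pkl','rb'))
x,o=prof(s,[115,140,170,200,230,260],5)
print(x[::2]); 
for r in o: print(r[::2])
E
```

```text
[-5.  -4.5 -4.  -3.5 -3.  -2.5 -2.  -1.5 -1.  -0.5  0.   0.5  1.   1.5
  2.   2.5  3.   3.5  4.   4.5  5. ]
[ 91  92  92  93  93  92  91  91  90  91  96 108 120 124 116 106 105 106
 102 105 121]
[ 92  92  92  92  92  93  91  89  89  93 105 123 137 139 127 114 113 121
 130 137 145]
[ 91  91  91  92  93  96  99 103 107 104 107 122 136 142 141 137 140 147
 149 149 150]
[145 152 152 151 151 151 149 145 136 122 117 125 136 141 139 137 140 146
 148 148 148]
[150 150 148 147 148 150 147 141 129 116 116 126 138 145 141 139 142 146
 147 147 147]
[148 149 149 150 149 149 147 142 130 111  94  86  87  93 108 127 142 149
 149 149 149]
```

Call:
jog_arm(dp=[[-0.2,-0.01,0.05],[-0.4,-0.01,0.05],[-0.6,-0.01,0.05],[-0.8,-0.01,0.05],[-0.8,-0.01,0.05]], angular=[[0,0,-0.03],[0,0,-0.03],[0,0,-0.03],[0,0,-0.03],[0,0,-0.03]], claw=[10,10,10,10,10])

```text
t: 51.1
eef_pos: [0.4766, 0.3164, 0.0693]
tool_rot: [0.0, 0.622, 0.783, -0.0]
contact_force: [0.0, -0.2, -1.5]
gripper_width: 0.218
```

```bash
cat >> line.py <<'E'
def rel():
    o,p,M=st(); dv=p[:2]-C; print('TCP tin x %.1f y %.1f z %.1f'%(dv@ex*1000,dv@ey*1000,p[2]*1000),'F tin',round(float(o['contact_force'][:2]@ex),1),round(float(o['contact_force'][:2]@ey),1),round(float(o['contact_force'][2]),1),'yaw',round(float(np.degrees(np.arctan2(M[1,0],M[0,0]))),2))
E
python3 - <<'E'
from line import *
rel()
d=cam('scene'); cv2.imwrite('pics/s5.png',cv2.resize(d['pixels'][165:255,280:410],None,fx=6,fy=6,interpolation=cv2.INTER_CUBIC))
E
```

```text
TCP tin x -0.2 y 305.1 z 69.3 F tin -0.0 -0.2 -1.5 yaw 103.08
```

View pics/s5.png

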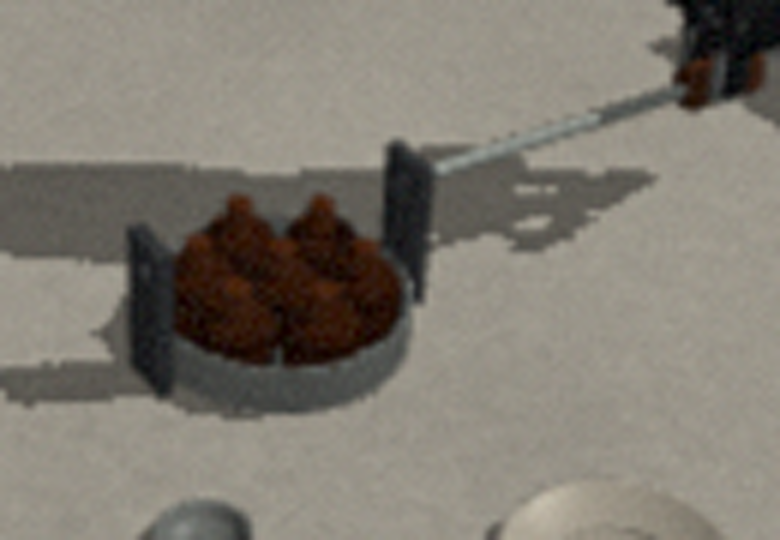

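Call:
jog_arm(dp=[[-0.2,0,0],[-0.4,0,0],[-0.6,0,0],[-0.8,0,0],[-1,0,0]], angular=[[0,0,0],[0,0,0],[0,0,0],[0,0,0],[0,0,0]], claw=[10,10,10,10,10])

```text
t: 51.65
eef_pos: [0.4819, 0.2929, 0.0695]
tool_rot: [0.0, 0.621, 0.783, -0.0]
contact_force: [0.1, 1.3, -0.6]
gripper_width: 0.223
```

Run:
```python
from line import *
rel()
d=cam('scene'); cv2.imwrite('pics/s6.png',cv2.resize(d['pixels'][165:255,280:410],None,fx=6,fy=6,interpolation=cv2.INTER_CUBIC))
d=cam('top'); cv2.imwrite('pics/t6.png',cv2.resize(d['pixels'][160:240,240:350],None,fx=7,fy=7,interpolation=cv2.INTER_CUBIC))
```

```text
TCP tin x -0.4 y 280.9 z 69.5 F tin 0.4 1.2 -0.6 yaw 103.15
```

View pics/s6.png

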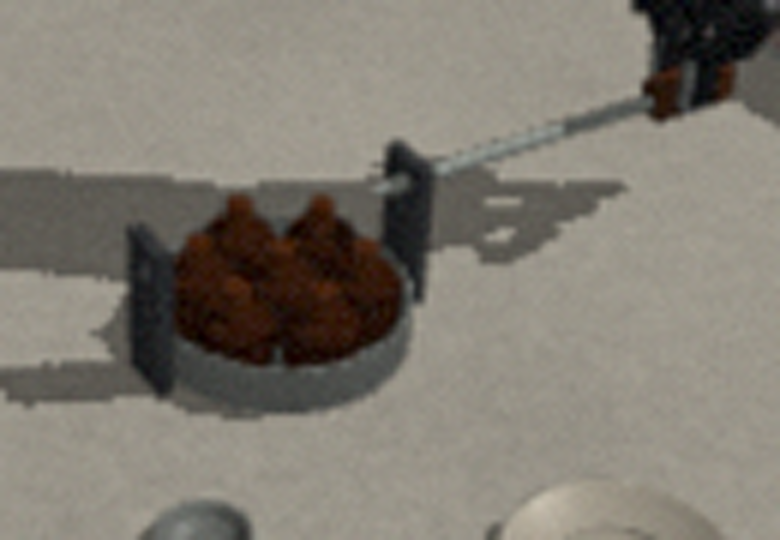

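View pics/t6.png

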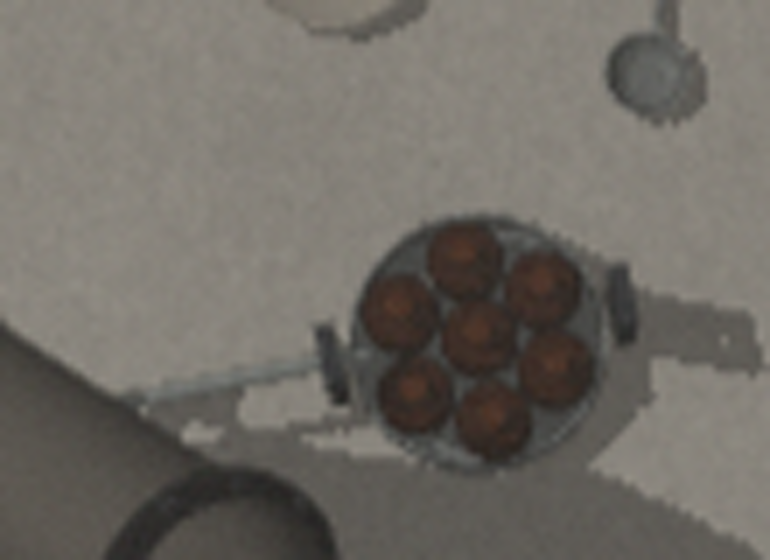

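Call:
jog_arm(dp=[[-0.4,0.01,0],[-0.8,0.01,0],[-1.2,0.01,0],[-1.6,0.01,0],[-2,0.01,0]], angular=[[0,0,0],[0,0,0],[0,0,0],[0,0,0],[0,0,0]], claw=[10,10,10,10,10])

```text
t: 52.25
eef_pos: [0.4937, 0.2436, 0.0695]
tool_rot: [0.0, 0.622, 0.783, -0.0]
contact_force: [-0.1, 0.3, -1.3]
gripper_width: 0.223
```

Run:
```python
from line import *
rel()
```

```text
TCP tin x -0.1 y 230.3 z 69.5 F tin -0.0 0.3 -1.3 yaw 103.14
```

Call:
jog_arm(dp=[[-0.4,0,0],[-0.8,0,0],[-1.2,0,0],[-1.6,0,0],[-2,0,0]], angular=[[0,0,0],[0,0,0],[0,0,0],[0,0,0],[0,0,0]], claw=[10,10,10,10,10])

```text
t: 52.75
eef_pos: [0.505, 0.1953, 0.0695]
tool_rot: [0.0, 0.621, 0.783, 0.0]
contact_force: [0.0, 0.0, -1.3]
gripper_width: 0.217
```

Call:
jog_arm(dp=[[-0.2,0,0],[-0.4,0,0],[-0.6,0,0],[-0.8,0,0],[-0.8,0,0]], angular=[[0,0,0],[0,0,0],[0,0,0],[0,0,0],[0,0,0]], claw=[10,10,10,10,10])

```text
t: 53.25
eef_pos: [0.5096, 0.1758, 0.0694]
tool_rot: [0.0, 0.622, 0.783, -0.0]
contact_force: [-0.1, -0.1, -0.8]
gripper_width: 0.22
```

Run:
```python
from line import *
rel()
d=cam('scene'); cv2.imwrite('pics/s7.png',cv2.resize(d['pixels'][165:255,280:410],None,fx=6,fy=6,interpolation=cv2.INTER_CUBIC))
d=cam('top'); cv2.imwrite('pics/t7.png',cv2.resize(d['pixels'][160:240,240:350],None,fx=7,fy=7,interpolation=cv2.INTER_CUBIC))
```

```text
TCP tin x -0.1 y 160.7 z 69.4 F tin -0.1 -0.1 -0.8 yaw 103.12
```

View pics/s7.png

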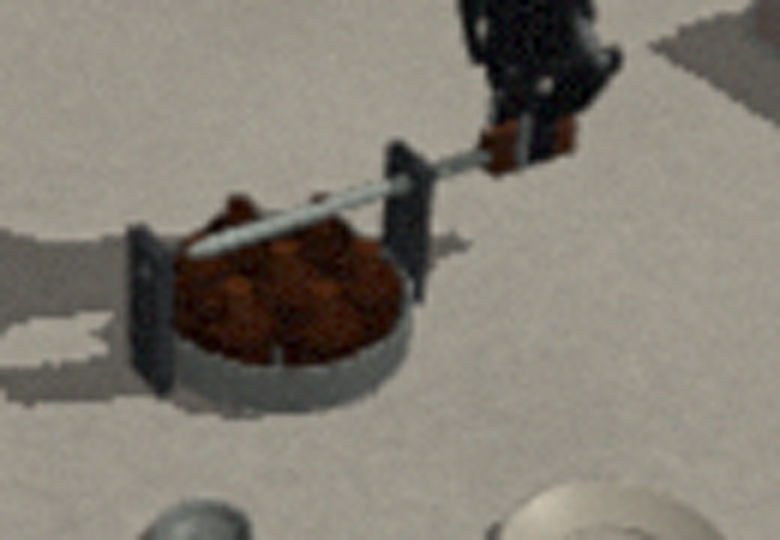

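View pics/t7.png

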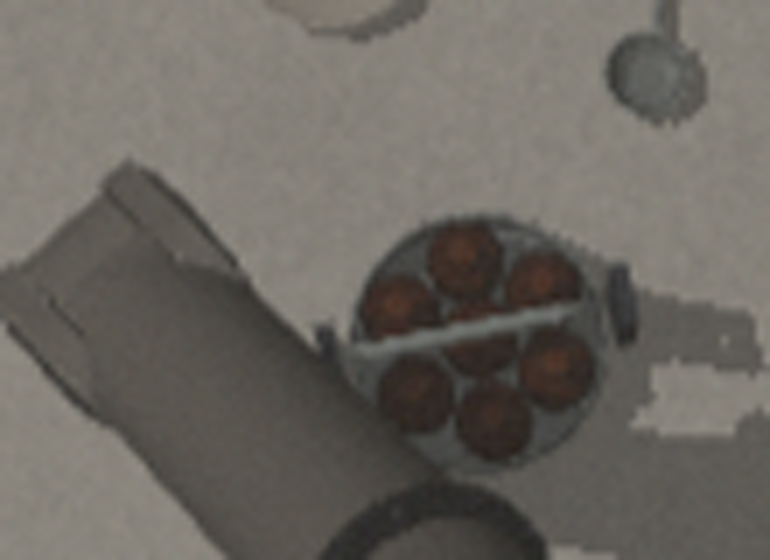

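Call:
jog_arm(dp=[[-0.15,0,0],[-0.3,0,0],[-0.45,0,0],[-0.6,0,0],[-0.75,0,0]], angular=[[0,0,0],[0,0,0],[0,0,0],[0,0,0],[0,0,0]], claw=[10,10,10,10,10])

```text
t: 53.85
eef_pos: [0.5137, 0.1579, 0.0695]
tool_rot: [0.0, 0.621, 0.783, -0.0]
contact_force: [0.4, 0.5, -1.3]
gripper_width: 0.221
```

Run:
```python
from line import *
rel()
```

```text
TCP tin x -0.1 y 142.3 z 69.5 F tin 0.5 0.4 -1.3 yaw 103.15
```

Call:
jog_arm(dp=[[-0.15,0,0],[-0.3,0,0],[-0.45,0,0],[-0.6,0,0],[-0.7,0,0]], angular=[[0,0,0],[0,0,0],[0,0,0],[0,0,0],[0,0,0]], claw=[10,10,10,10,10])

```text
t: 54.35
eef_pos: [0.5177, 0.1408, 0.0695]
tool_rot: [0.0, 0.622, 0.783, -0.0]
contact_force: [0.0, 0.3, -0.7]
gripper_width: 0.22
```

Run:
```python
from line import *
rel()
d=cam('scene'); cv2.imwrite('pics/s8.png',cv2.resize(d['pixels'][165:255,280:410],None,fx=6,fy=6,interpolation=cv2.INTER_CUBIC))
d=cam('wrist'); cv2.imwrite('pics/w18.png',d['pixels'])
```

```text
TCP tin x -0.1 y 124.7 z 69.5 F tin 0.1 0.3 -0.7 yaw 103.14
```

View pics/s8.png

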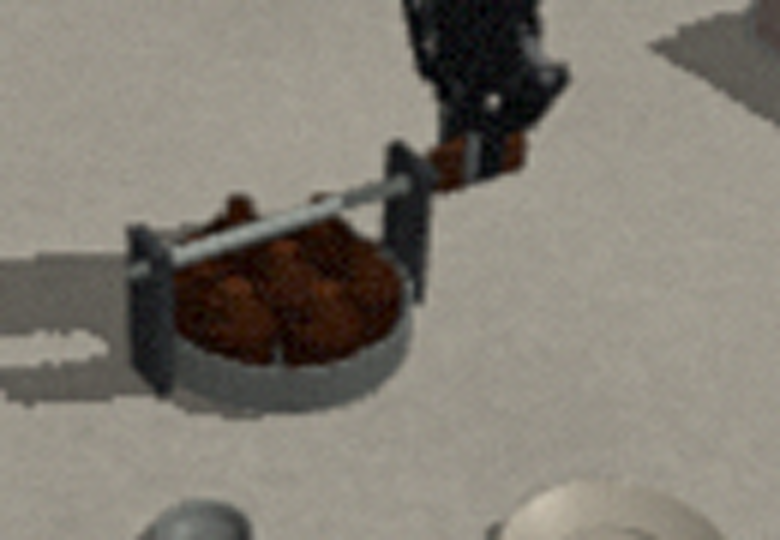

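Call:
jog_arm(dp=[[-0.1,0,0],[-0.2,0,0],[-0.3,0,0],[-0.4,0,0],[-0.4,0,0]], angular=[[0,0,0],[0,0,0],[0,0,0],[0,0,0],[0,0,0]], claw=[10,10,10,10,10])

```text
t: 54.95
eef_pos: [0.52, 0.1311, 0.0694]
tool_rot: [0.0, 0.622, 0.783, -0.0]
contact_force: [0.8, 0.3, -1.0]
gripper_width: 0.217
```

Run:
```python
from line import *
rel()
```

```text
TCP tin x -0.1 y 114.7 z 69.4 F tin 0.8 0.1 -1.0 yaw 103.13
```

Call:
jog_arm(dp=[[-0.05,0,0],[-0.1,0,0],[-0.15,0,0],[-0.15,0,0],[-0.15,0,0]], angular=[[0,0,0],[0,0,0],[0,0,0],[0,0,0],[0,0,0]], claw=[10,10,10,10,10])

```text
t: 55.45
eef_pos: [0.5205, 0.1291, 0.0695]
tool_rot: [-0.0, 0.621, 0.784, 0.0]
contact_force: [-1.4, 5.9, -1.9]
gripper_width: 0.218
```

Run:
```python
from line import *
rel()
```

```text
TCP tin x -0.1 y 112.7 z 69.5 F tin -0.1 6.1 -1.9 yaw 103.22
```

Call:
jog_arm(dp=[[-0.05,0,0],[-0.05,0,0],[0,0,0.04],[0,0,0.04],[0,0,0.04]], angular=[[0,0,0],[0,0,0],[0,0,0],[0,0,0],[0,0,0]], claw=[10,10,10,10,10])

```text
t: 55.95
eef_pos: [0.5207, 0.1292, 0.0687]
tool_rot: [-0.0, 0.621, 0.784, 0.001]
contact_force: [-1.6, 6.7, -0.1]
gripper_width: 0.218
```

Call:
jog_arm(dp=[[0,0,0],[0,0,0],[0,0,0],[0,0,0],[0,0,0]], angular=[[0,0,0],[0,0,0],[0,0,0],[0,0,0],[0,0,0]], claw=[22,26,34,45,50])

```text
t: 56.45
eef_pos: [0.5209, 0.1276, 0.0685]
tool_rot: [0.0, 0.622, 0.783, -0.0]
contact_force: [0.6, 0.3, 0.3]
gripper_width: 0.583
```

Run:
```python
from line import *
rel(); status()
d=cam('wrist'); cv2.imwrite('pics/w19.png',d['pixels'])
```

```text
TCP tin x -0.0 y 111.1 z 68.5 F tin 0.6 0.2 0.3 yaw 103.13
t 56.45 p [0.5209 0.1276 0.0685] yaw 103.13 tilt [ 0. -0. -1.] F [0.6 0.3 0.3] w 49.8 q [ 0.02  0.51 -0.48  1.99  0.35  0.72 -0.44]
```

View pics/w19.png

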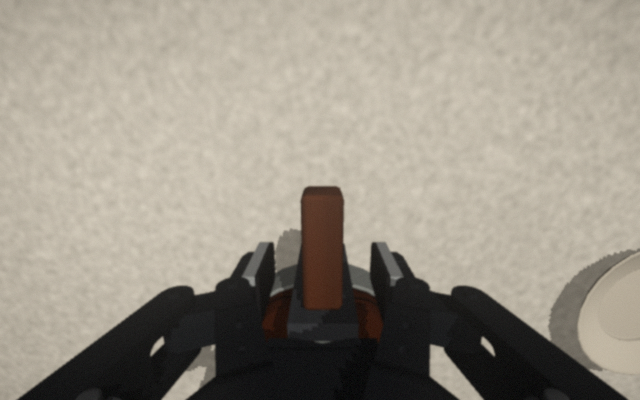

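Released; the grip stays in place. Rise straight up and check.

Call:
jog_arm(dp=[[0,0,-0.8],[0,0,-2],[0,0,-3.6],[0,0,-5.2],[0,0,-6]], angular=[[0,0,0],[0,0,0],[0,0,0],[0,0,0],[0,0,0]], claw=[60,60,60,60,60])

```text
t: 57.0
eef_pos: [0.5221, 0.1286, 0.2221]
tool_rot: [0.001, 0.621, 0.784, 0.002]
contact_force: [0.8, 0.3, -0.2]
gripper_width: 0.702
```

Call:
jog_arm(dp=[[-2,0,-0.5],[-4,0,-1],[-6,0,-1.5],[-8,0,-2],[-9,0,-2]], angular=[[0,0,0],[0,0,0],[0,0,0],[0,0,0],[0,0,0]], claw=[60,60,60,60,60])

```text
t: 57.5
eef_pos: [0.5729, -0.0959, 0.2701]
tool_rot: [0.002, 0.623, 0.782, 0.0]
contact_force: [-0.2, 0.0, -0.0]
gripper_width: 0.703
```

Call:
jog_arm(dp=[[0,0,0],[0,0,0],[0,0,0],[0,0,0],[0,0,0]], angular=[[0,0,0],[0,0,0],[0,0,0],[0,0,0],[0,0,0]], claw=[60,60,60,60,60])

```text
t: 58.0
eef_pos: [0.5719, -0.0898, 0.2685]
tool_rot: [-0.0, 0.621, 0.784, 0.0]
contact_force: [-0.6, -0.2, 0.4]
gripper_width: 0.706
```

Run:
```python
from line import *
import pickle
rel(); status()
d=cam('wrist'); pickle.dump(d,open('w20.pkl','wb')); cv2.imwrite('pics/w20.png',d['pixels'])
s=cam('scene'); cv2.imwrite('pics/s9.png',cv2.resize(s['pixels'][140:320,120:460],None,fx=2.3,fy=2.3,interpolation=cv2.INTER_CUBIC))
```

```text
TCP tin x 0.2 y -112.2 z 268.5 F tin -0.7 -0.1 0.4 yaw 103.29
t 58.0 p [ 0.5719 -0.0898  0.2685] yaw 103.29 tilt [-0.  0. -1.] F [-0.6 -0.2  0.4] w 60.3 q [ 0.42  0.32 -0.46  1.72  0.16  1.13  0.14]
```

View pics/w20.png

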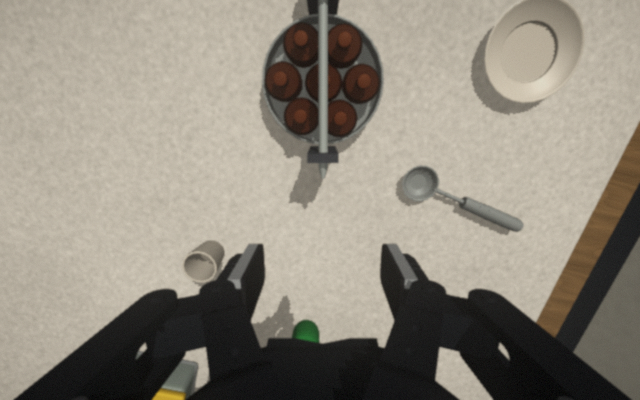

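View pics/s9.png

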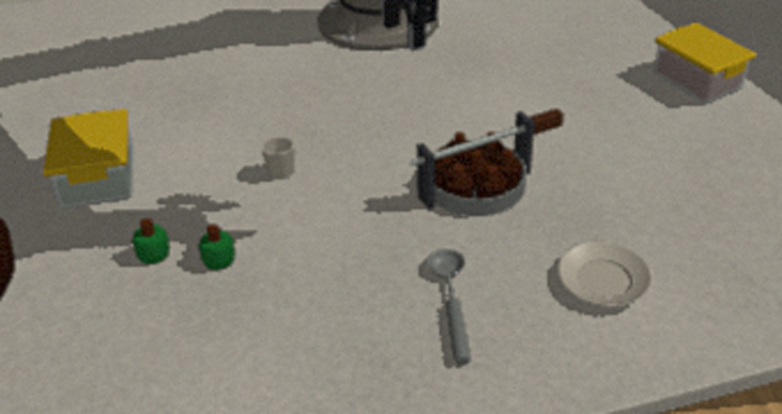

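Run:
```python
from line import *
import pickle
d=pickle.load(open('w20.pkl','rb'))
for y in (-88,-96,-104,-108,-112): print(y,proj(d,P(0,y,.074)))
cv2.imwrite('pics/tip.png',cv2.resize(d['pixels'][140:190,290:355],None,fx=9,fy=9,interpolation=cv2.INTER_CUBIC))
s=cam('scene'); cv2.imwrite('pics/s10.png',cv2.resize(s['pixels'][170:240,290:380],None,fx=8,fy=8,interpolation=cv2.INTER_CUBIC))
```

```text
-88 [321.88859375 160.40590465]
-96 [321.87422701 167.34048532]
-104 [321.86004711 174.18488236]
-108 [321.85302608 177.57381001]
-112 [321.84605042 180.94084366]
```

View pics/tip.png

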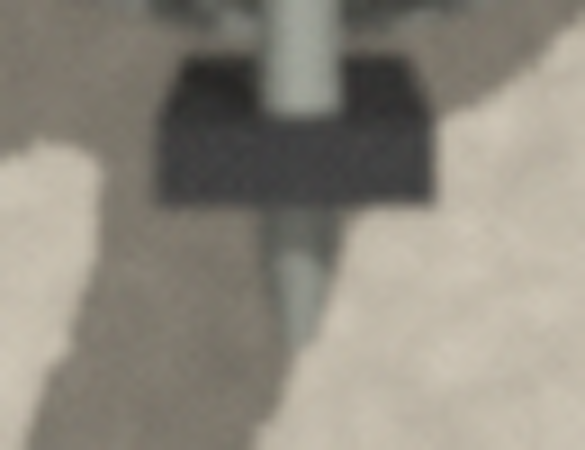

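View pics/s10.png

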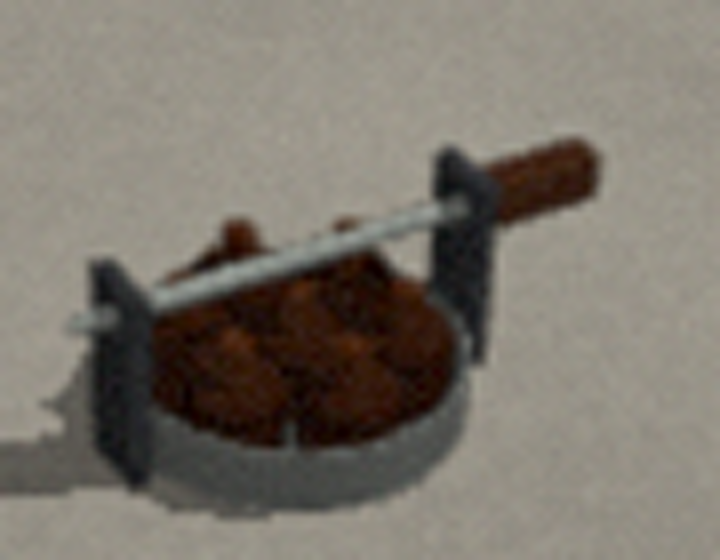

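Run:
```python
from h import *
status(); print(hand_in())
```

```text
t 58.15 p [ 0.572  -0.0906  0.2685] yaw 103.21 tilt [ 0. -0. -1.] F [-0.1  0.4 -0.2] w 59.8 q [ 0.42  0.32 -0.46  1.72  0.16  1.13  0.14]
the job is handed in; nothing more can be done
None
```

I set all seven brown pots upright on the tin's floor and threaded the rod through both ears until the grip met the first ear. I then let go, moved the arm clear and handed in at about 58 s; no verdict came back.

- **Pots:** in the wrist view taken before the rod went in, every pot centre was within 49 mm of the tin's (limit 54 mm). The last view still shows all seven upright.
- **Rod:** the tip measured about 109 mm beyond the tin's centre, where fully home is 108 mm. The ear pushed back with about 6 N when the grip reached it, and the rod looks straight and stayed put after release.
- **Left alone:** the cup, saucer, spoon, tubs and green pots show no visible shift. I judged that by eye and did not measure it.
- **Disagreements:** the top camera put things 3–5 mm off the wrist camera, so I used the wrist camera. Its fitted rim radius came out at 72.7 mm instead of 74, and the ear positions gave the same tin centre to within 1 mm.

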